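# Unlock and open the drawer under the counter lip

### The job

Take the key from its sloping rest, push it upright and fully home in the lock on top of the counter lip, and let go of it. Then take hold of it afresh, turn it clockwise to its stop to free the hidden bolt, leave it in the lock, and pull the wicker drawer at least 8 cm open. Do not disturb the other things on the counter.

Things in the scene. Friction and masses are not known exactly. Their poses are not given: they have to be found in the camera images.
- key: Key of 40 to 85 g (sizes in mm), same after a half turn about its length. Black flat head 44 long x 30 wide x 12 thick; below it a steel shank 5.4 thick, 26 long, whose lowest 14 are a flat bit 18 wide, 5 thick, in the head's plane (last 4 tapered). Origin: middle of the head's underside (shoulder). z from bit to head (head 0 to 44, bit -12 to -26), y across the widths, x through the thickness.
- key_head (a point): Middle of the key's head (22 mm along the key's z from its origin; same axes). At the start the key lies on the rest's ridge about 60 mm above the counter, bit downhill, its z 30 degrees above the horizontal along the rest's +x, its y level.
- rest: Bamboo key rest, fixed: foot 90 x 60 x 8 mm, on it a narrow ridge 16 mm wide whose top slopes up at 30 degrees along the rest's +x, with a lip at the low end that stops the bit. The ridge is narrower than the key's head, so fingers reach down on both sides of the head; its high end (33 mm along +x, 69 mm high) is 10 mm past the head. Origin: middle of the underside.
- lip: White quartz counter lip, fixed: 220 (x) x 240 (y) mm, 112 mm high, with the drawer under it, which opens along its -x. The lock's 48 mm square steel plate is flush in its top, 55 mm behind the front edge and 70 mm to the -y side of the middle. Origin: middle of the underside, on the counter.
- lock (a point): Keyway centre on the lock plate's top face, axes as the lip's (z up). Slot 20 mm long in y, 7 mm wide in x, through the 8 mm plate and, 2 mm lower, 20 mm deep into the rotor. A key held z up with its y along the slot (either way round) goes 26 mm down until its shoulder sits on the plate. It turns only when home to within 4 mm and cannot come out while turned.
- rotor (a joint): Angle of the lock's rotor, rad: 0 locked, growing clockwise seen from above to a stop at 1.45; the hidden bolt is clear of the drawer from about 1.0. Stays where left; resists with about 0.05 N m; the key has about 0.15 rad of play in it.
- drawer (a joint): How far the wicker-effect plastic drawer is pulled out, m: 0 shut, 0.11 at its stop. 2 N of friction, damped, stays where left. While locked it gives no more than 3 mm.
- handle (a point): Middle of the drawer's steel bar handle, moving with the drawer; axes as the lip's. Round bar 11 mm thick, 80 mm long along y, centre 35 mm in front of the drawer's face (29 mm clear behind it), 80 mm above the counter, 32 mm below the lip's top; nothing above it.
- tumbler: Glass tumbler, 68 mm wide, 100 mm tall, on the back of the lip towards its +y end. Leave it. Origin: middle of the underside.
- mug: Orange ceramic mug, 82 mm wide and 92 mm tall, on the counter on the other side from the rest. Leave it. Origin: middle of the underside.
- strainer: Steel tea strainer, bowl 72 mm wide and 28 mm tall with a handle to 125 mm from the bowl's centre, at the right. Leave it. Behind it, at the back right, stands a chrome kettle 200 mm tall. Origin: under the bowl.
- bamboo_box: Small closed bamboo box, 116 x 86 x 64 mm, at the back left. Leave it. Origin: middle of the underside.
- soap: Amber soap bottle, 60 mm wide and 190 mm tall, at the left. Leave it. Origin: middle of the underside.
Things that resemble listed ones, but are neither listed nor needed, are in the scene too. Of the things like the key, leave any that is pink or yellow; of the rest the larger one is meant.

How it is judged:
By the outcome, as a careful person would: the job done as asked, in the order asked, and still so for the second after the job is handed in, with the robot touching nothing.
It also fails if it takes over 67 s, if anything falls off the work surface, if the arm or the gripper's body presses on something with over 40 N, if the wrist force passes 120 N, or if a joint passes its speed limit or range.

### The arm

A 7-joint arm with a two-finger parallel gripper is mounted at the origin on the work surface. World frame = base frame: x ahead of the robot, y to its left, z up, the work surface at z = 0. Lengths are in m, angles in rad, forces in N, time in s.
With the tool pointing down it reaches from about 0.425 to 0.875 m from the base axis. Payload 4.7 kg.
Tool frame: the origin (TCP) lies midway between the tips of the shut fingers; the grasp point (between the pads) lies 19 mm behind it; z points along the fingers, y is the direction in which the jaws open and shut (so a half turn about z gives the same grasp; the last joint's range is limited). The gripper opens to 87 mm and grips with 3 to 60 N. Pads are 19 mm wide; open, the fingers measure 117 mm over their backs; the gripper's body (75 mm by 190 mm) begins 51 mm behind the grasp point.
Start: joints at [-1.229, 0.321, -0.07, 1.45, 0.023, 1.371, -0.057], TCP at [0.209, 0.615, 0.223] pointing down, gripper open.
Joint ranges: [-2.86, 2.86], [-0.3, 2.09], [-1.38, 1.24], [0.06, 2.45], [-1.56, 4.7], [0.09, 2.05], [-2.69, 2.69]. Speed limits (rad/s): [2.57, 2.57, 3.14, 3.14, 3.14, 3.14, 3.14].

### API

Orientations are given as a unit quaternion [w, x, y, z].
In Python, from rig import observe, grab_frame, camera_params, close_job, search_frame, silhouettes gives the robot as it stands.
- The arm moves only by the shell command python3 -m handwheel 'ROWS'. ROWS is JSON, a list of rows, each a list of 7 numbers: the finger opening in m, from 0 to 0.087, then the shift along the tool's x, y, z in m, then the turn, a rotation vector about the tool's x, y, z in degrees. In form: [[hand, tx, ty, tz, rx, ry, rz], ...]. A call has exactly 10 rows; each row shifts and turns the commanded pose from where the row before left it, along the tool's axes as they then stand; what a row does not reach is not made up. A row lasts 1/10 s, in which the tool goes at most 50 mm and 8.59 degrees, less where a joint would pass 70% of its speed; a pose out of reach is approached as far as the arm can. A call is refused whole if a number of a shift passes 0.05 or a number of a turn 8.59, either way. A call with a gripper value outside its range is refused whole. The fingers move at their own pace and stop on an object; the grip force is fixed at half the most. Time passes only in rows, so rows that do not move let the fingers close, or fill a call up. It gives the time, the measured TCP pose, the force and the opening at its end, in the units of the state.
- observe(): the state, without advancing time (a new reading comes with each control period).
- grab_frame(name): name is "side" or "top" or "wrist"; returns the picture (384x512x3 uint8, red, green, blue); there is no depth.
- camera_params(name): a dict with "vertical_fov" (degrees; the focal length in pixels is half the picture's height over the tangent of half this angle, whatever the lens; pixels are square), "cx", "cy" (the principal point, pixels), "eye" and "attitude" of the camera in the world; the wrist camera has in their place "hand_eye" (4x4, takes a point from camera to tool coordinates, whose origin is the TCP and whose axes are the flange's). Camera axes: x right, y down, z forward; pixel columns grow to the right and rows downward; lengths in m; the calibration is good to about 2 mm. A picture is of the moment at which its call begins: read the wrist's pose just before it. camera_params takes no time and is no camera call.
- close_job(): hands the job in, once; it reports no verdict.
Trained networks look in the newest picture that a camera, given by its name, has taken for a name from the list of things; names that differ only in an ending like _2 or _b are one class to them, and where a whole thing is asked for, a point or a joint stands for the part that bears it (a point fixed in the world has none). Each returns a list of dicts, best first, with "score" (0 to 1); they miss things now and then, are a little off and sometimes report something else, mostly with a low value. They report only what shows in the picture. A call takes as long as a camera call. They do not tell look-alikes from the thing itself.
- search_frame(name, camera): "rect" ([left, top, right, bottom] in pixels, round what is visible of it).
- silhouettes(name, camera): "pixels" (384x512 bool, what is visible of it) and "rect" ([left, top, right, bottom] in pixels, round what is visible of it).
The state is a dict: "clock": time; "joint_pos": joint angles; "qd": joint speeds; "joint_efforts": joint torques, N m; "tool_pos": TCP position; "orientation": TCP orientation; "force": force on the tool from outside, world axes, zero at the start; "ft_torque": the same for the moment, N m; "width": opening from 0.0 (shut) to 1.0 (fully open).
Only numpy, scipy, OpenCV 4.12 (cv2) and the standard library are available. Lean on these libraries where they do the work, as an engineer would, in place of code of your own. Each camera call takes 0.05 s, during which the arm holds its last target.

## Working session

There is one attempt and no reset: what is moved stays moved. The work goes in short steps, Python scripts to look and compute and a shell command to move; the robot and the scene stay as the last step left them, time stands still between calls to the robot, and variables do not carry over. Pictures are saved under pics/ and viewed, and the job is handed in when it is done.

```bash
ls; mkdir -p pics; python3 - <<'E'
from rig import *
import cv2
print(observe())
for n in ["side","top","wrist"]:
    print(n,camera_params(n))
    im=grab_frame(n); cv2.imwrite(f"pics/{n}0.png",im[:,:,::-1])
E
```

```text
pics
{'clock': 0.0, 'joint_pos': array([-1.22890365,  0.32182394, -0.07009846,  1.45166975,  0.02262712,
        1.37078025, -0.05689257]), 'qd': array([-0.00147837, -0.00073538, -0.00112062, -0.00069259, -0.00016512,
        0.00060774,  0.00210907]), 'joint_efforts': array([-8.50683500e-05, -4.91277266e+01, -4.03877953e-01, -3.12524557e+01,
       -6.39783195e-02,  4.38311999e-02,  1.76490903e-04]), 'tool_pos': array([0.20914258, 0.61485773, 0.22146364]), 'orientation': array([-9.52610650e-05,  1.63135704e-01,  9.86603185e-01, -9.42189829e-04]), 'force': array([-0.18757345, -0.02994158, -0.01903494]), 'ft_torque': array([-0.02512082,  0.04197705, -0.00389085]), 'width': 1.0040983119777596}
side {'vertical_fov': 55.10747069141961, 'cx': 258.8491596964241, 'cy': 195.5506724609524, 'eye': array([0.49161654, 0.84683637, 0.76596822]), 'attitude': array([ 0.01334284, -0.04552829,  0.9001844 , -0.43291707])}
top {'vertical_fov': 54.613939230297724, 'cx': 257.7010205848988, 'cy': 195.36701428480407, 'eye': array([0.34334614, 0.01032395, 1.30024807]), 'attitude': array([-0.06323851,  0.70887836, -0.69866893,  0.07317165])}
wrist {'vertical_fov': 71.94501021875587, 'cx': 256.25447633848376, 'cy': 192.34218054083792, 'hand_eye': array([[ 7.19974234e-04, -9.56083559e-01, -2.93093346e-01,
         8.12865588e-02],
       [ 9.99999473e-01,  4.73752149e-04,  9.11065422e-04,
         5.11687185e-05],
       [-7.32201068e-04, -2.93093848e-01,  9.56083396e-01,
        -1.63216745e-01],
       [ 0.00000000e+00,  0.00000000e+00,  0.00000000e+00,
         1.00000000e+00]])}
```

View pics/side0.png

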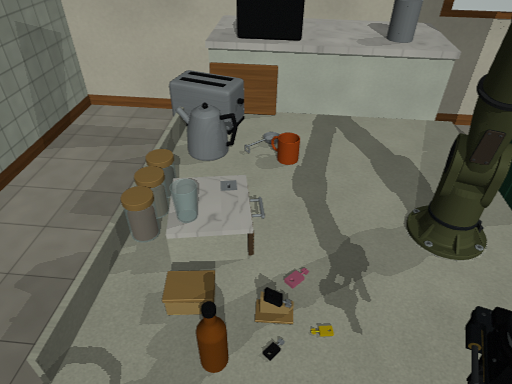

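View pics/top0.png

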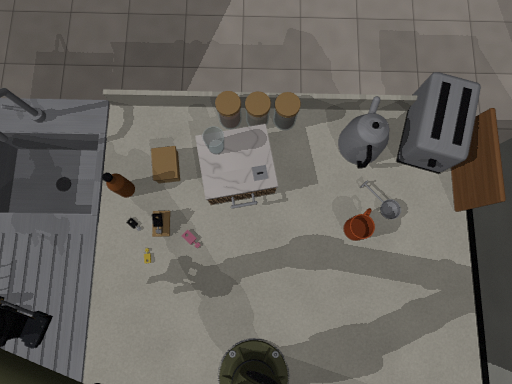

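View pics/wrist0.png

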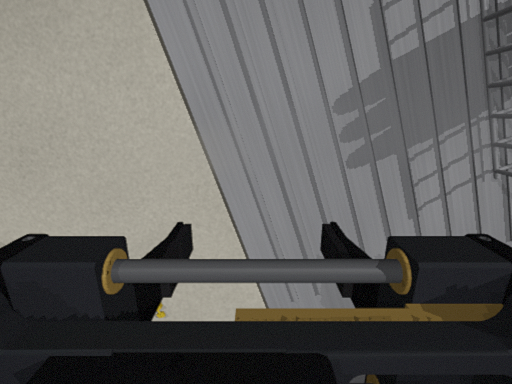

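The side view shows four key-like things: black on the rest (273,297), small black on the counter (272,348), pink (296,277) and yellow (322,331). I choose the black one on the rest and will check it in a crop and with measurements.

```bash
cat > h.py <<'E'
import numpy as np, cv2
from rig import *
from scipy.spatial.transform import Rotation as R
def q2R(q): return R.from_quat([q[1],q[2],q[3],q[0]]).as_matrix()
def cam(n,st=None):
    p=camera_params(n); f=192/np.tan(np.radians(p['vertical_fov']/2))
    K=np.array([[f,0,p['cx']],[0,f,p['cy']],[0,0,1]])
    if n=='wrist':
        T=np.eye(4);T[:3,:3]=q2R(st['orientation']);T[:3,3]=st['tool_pos']
        T=T@p['hand_eye'];return K,T[:3,:3],T[:3,3]
    return K,q2R(p['attitude']),p['eye']
def proj(c,X):
    K,Rm,t=c; p=(np.atleast_2d(X)-t)@Rm; p=p@K.T; return p[:,:2]/p[:,2:]
def ray(c,uv):
    K,Rm,t=c; d=Rm@np.linalg.solve(K,[uv[0],uv[1],1]); return t,d/np.linalg.norm(d)
def onz(c,uv,z):
    t,d=ray(c,uv); return t+d*(z-t[2])/d[2]
def tri(obs):
    A=0;b=0
    for c,uv in obs:
        t,d=ray(c,uv);P=np.eye(3)-np.outer(d,d);A=A+P;b=b+P@t
    X=np.linalg.solve(A,b)
    return X,[np.linalg.norm(proj(c,X)[0]-uv) for c,uv in obs]
E
python3 - <<'E'
from h import *
for n in ["side","top"]:
    im=grab_frame(n)
    for k in ["key","rest","lip","lock","handle","tumbler"]:
        for s in silhouettes(k,n)[:4]:
            m=s['pixels'];ys,xs=np.nonzero(m)
            print(n,k,round(s['score'],2),np.round(s['rect']),m.sum(),xs.mean().round(1),ys.mean().round(1))
    x,y,w,h=(230,250,120,120) if n=="side" else (100,190,110,80)
    a=cv2.resize(im[y:y+h,x:x+w],None,fx=5,fy=5,interpolation=cv2.INTER_CUBIC)
    cv2.imwrite(f"pics/{n}_key.png",a[:,:,::-1])
    x,y,w,h=(160,160,120,110) if n=="side" else (190,115,100,100)
    a=cv2.resize(im[y:y+h,x:x+w],None,fx=5,fy=5,interpolation=cv2.INTER_CUBIC)
    cv2.imwrite(f"pics/{n}_lip.png",a[:,:,::-1])
E
```

```text
side key 0.77 [262. 288. 291. 307.] 322 274.5 297.9
side key 0.75 [263. 342. 283. 356.] 223 272.9 348.6
side key 0.71 [310. 323. 330. 337.] 149 323.4 330.3
side key 0.68 [285. 269. 310. 289.] 276 295.6 277.7
side rest 0.83 [255. 296. 295. 326.] 806 272.6 312.1
side lip 0.91 [166. 178. 263. 262.] 6018 214.2 222.7
side lock 0.74 [162. 179. 265. 265.] 6025 214.5 222.5
side handle 0.8 [248. 195. 263. 254.] 245 253.9 227.5
side handle 0.71 [164. 174. 265. 265.] 6016 214.7 222.7
side tumbler 0.73 [170. 178. 196. 224.] 978 184.2 198.3
top key 0.72 [183. 229. 195. 247.] 103 190.1 238.1
top key 0.6 [151. 214. 159. 234.] 140 156.8 221.1
top key 0.48 [144. 254. 153. 262.] 58 146.7 257.8
top key 0.38 [128. 217. 139. 231.] 90 132.7 223.9
top rest 0.72 [210. 190. 278. 208.] 509 241.8 197.8
top rest 0.57 [154. 211. 167. 240.] 279 162.7 224.5
top rest 0.32 [154. 213. 166. 234.] 156 157.0 221.7
top lip 0.85 [195. 123. 276. 211.] 4813 238.0 166.7
top lock 0.76 [193. 125. 281. 209.] 4800 238.0 166.7
top handle 0.56 [211. 189. 275. 206.] 544 241.1 197.9
top tumbler 0.94 [200. 125. 226. 157.] 496 213.6 139.4
```

```bash
cd pics; python3 -c "
import cv2,numpy as np
for k in ['key','lip']:
    a=cv2.imread(f'side_{k}.png');print(a.shape, cv2.imread(f'top_{k}.png').shape)"
```

```text
(600, 600, 3) (400, 550, 3)
(550, 600, 3) (500, 500, 3)
```

View pics/side_key.png

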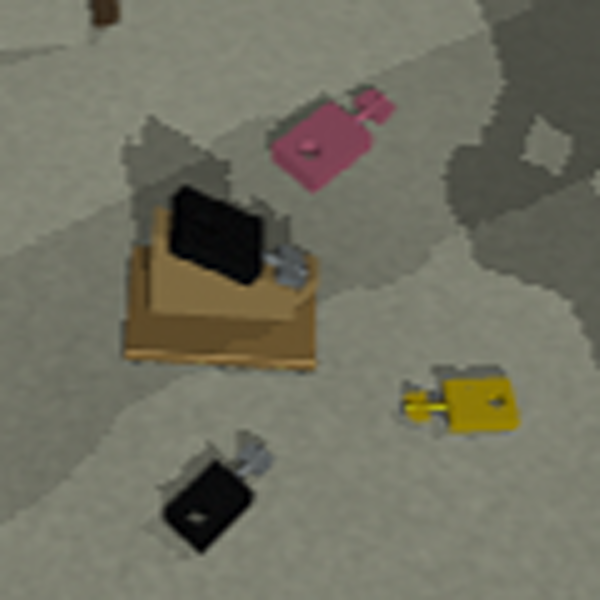

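View pics/top_key.png

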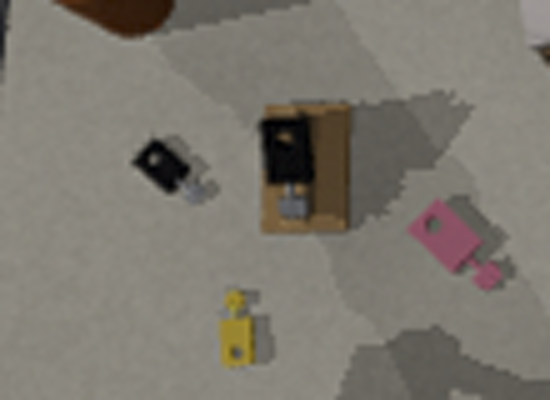

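View pics/side_lip.png

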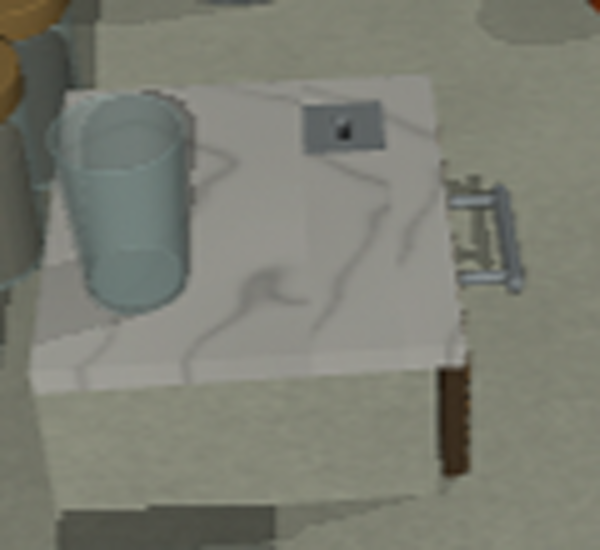

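View pics/top_lip.png

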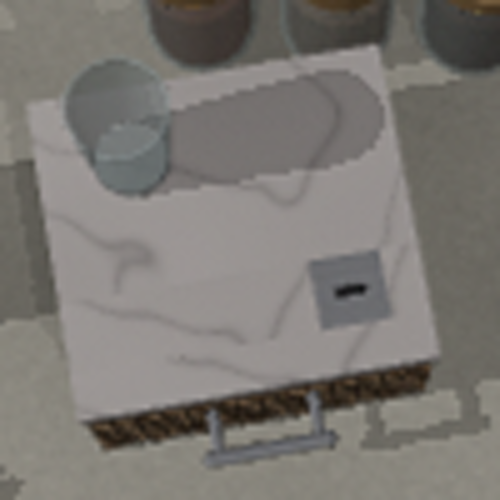

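The crops confirm it: the black key on the rest is the bigger one, its bit downhill toward the robot. The lock plate is at about side (229,185) and top (260,173).

```bash
python3 - <<'E'
from h import *
S=cam('side');T=cam('top')
def px(o,x,y): return np.array([(x+.5)/5-.5+o[0],(y+.5)/5-.5+o[1]])
names={'b+':((33,378),(30,103)),'b-':((65,92),(380,45)),'f-':((433,77),(437,357)),'f+':((463,358),(78,417)),'plateC':((343,127),(349,290)),'h-':((503,190),(332,437)),'h+':((516,286),(211,461))}
P={}
for k,(a,b) in names.items():
    X,e=tri([(S,px((160,160),*a)),(T,px((190,115),*b))]);P[k]=X;print(k,X.round(4),np.round(e,1))
for k,(a,b) in {'A':((170,240),(262,120)),'B':((185,185),(312,116)),'C':((263,228),(313,182)),'D':((250,284),(266,186)),'bit':((292,270),(292,212)),'footR':((124,355),(262,104)),'fl':((315,368),(262,233))}.items():
    X,e=tri([(S,px((230,250),*a)),(T,px((100,190),*b))]);P[k]=X;print(k,X.round(4),np.round(e,1))
E
```

```text
b+ [0.7789 0.2071 0.1036] [0.9 0.7]
b- [ 0.8259 -0.0286  0.1074] [0. 0.]
f- [ 0.6076 -0.0678  0.1091] [0.4 0.4]
f+ [0.5644 0.1668 0.1013] [0.8 0.6]
plateC [ 0.6529 -0.0096  0.1101] [0. 0.]
h- [5.581e-01 1.000e-04 7.910e-02] [0.6 0.5]
h+ [0.5423 0.0805 0.0756] [0.2 0.2]
A [0.517  0.3449 0.0707] [0.1 0.1]
B [0.5165 0.3126 0.0696] [1.5 1.1]
C [0.477  0.315  0.0452] [0.7 0.5]
D [0.4778 0.3462 0.0443] [1.  0.7]
bit [0.4599 0.33   0.0352] [0.3 0.2]
footR [0.5364 0.3634 0.0058] [0.3 0.2]
fl [0.4472 0.3584 0.0017] [0.1 0.1]
```

```bash
cat >> h.py <<'E'
def plan(pos,Rt,n,st=None):
    "constant row (mm,deg) that takes present pose to pos,Rt in n rows"
    st=st or observe(); R0=q2R(st['orientation']); p0=st['tool_pos']
    rv=R.from_matrix(R0.T@Rt).as_rotvec()
    M=sum(R0@R.from_rotvec(rv*i/n).as_matrix() for i in range(n))
    s=np.linalg.solve(M,np.array(pos)-p0)
    print('n',n,'shift/row m',s.round(5),'turn/row deg',(np.degrees(rv)/n).round(3)); return s,rv
def tool(yaw,tilt):
    "yaw: deg, direction of robot-outward heading; tilt deg: + points tool inward(-heading). tool x=-heading"
    return R.from_euler('z',yaw,degrees=True).as_matrix()@R.from_euler('y',tilt,degrees=True).as_matrix()@np.array([[-1,0,0],[0,1,0],[0,0,-1.]])
def st():
    s=observe(); Rm=q2R(s['orientation'])
    print('t',round(s['clock'],2),'pos',s['tool_pos'].round(4),'z',Rm[:,2].round(3),'x',Rm[:,0].round(3),'q',s['joint_pos'].round(2),'F',s['force'].round(1),'w',round(s['width']*87,1)); return s
E
python3 - <<'E'
from h import *
st()
S=cam('side');T=cam('top')
print('soap',tri([(S,(213,362)),(T,(125,190))]), onz(S,(213,365),0))
print('box',onz(S,(189,285),.064),onz(T,(165,160),.064))
plan([.475,.33,.17],tool(0,0),10)
E
```

```text
t 0.85 pos [0.2093 0.6154 0.2226] z [ 0.  0. -1.] x [-0.947  0.322 -0.   ] q [-1.23  0.32 -0.07  1.45  0.02  1.37 -0.06] F [ 0.7 -0.1  0.1] w 86.9
soap (array([ 0.61195924,  0.46625692, -0.00237354]), [np.float64(0.786373829477882), np.float64(0.47045567609106514)]) [0.61204429 0.4735745  0.        ]
box [0.69365481 0.32347448 0.064     ] [0.70414684 0.31479912 0.064     ]
n 10 shift/row m [-0.03139 -0.02342  0.00526] turn/row deg [ 1.000e-03  0.000e+00 -1.878e+00]
```

```bash
python3 -m handwheel '[[0.087,-0.0314,-0.0234,0.005,0,0,-1.88],[0.087,-0.0314,-0.0234,0.005,0,0,-1.88],[0.087,-0.0314,-0.0234,0.005,0,0,-1.88],[0.087,-0.0314,-0.0234,0.005,0,0,-1.88],[0.087,-0.0314,-0.0234,0.005,0,0,-1.88],[0.087,-0.0314,-0.0234,0.005,0,0,-1.88],[0.087,-0.0314,-0.0234,0.005,0,0,-1.88],[0.087,-0.0314,-0.0234,0.005,0,0,-1.88],[0.087,-0.0314,-0.0234,0.005,0,0,-1.88],[0.087,-0.0314,-0.0234,0.005,0,0,-1.88]]'
python3 - <<'E'
from h import *
s=st(); im=grab_frame('wrist'); cv2.imwrite('pics/w1.png',im[:,:,::-1]); np.savez('w1.npz',im=im,q=s['orientation'],p=s['tool_pos'])
for n in ('key','rest'):
  for x in search_frame(n,'wrist'): print(n,x)
E
```

```text
clock: 1.85
tool_pos: [0.4762, 0.3291, 0.1728]
orientation: [0.0, -0.001, 1.0, 0.0]
force: [0.7, 0.5, 0.5]
width: 1.0
t 1.85 pos [0.4762 0.3291 0.1728] z [ 0.001  0.001 -1.   ] x [-1.    -0.002 -0.001] q [-0.77  0.2   0.14  1.71 -0.03  1.24  0.95] F [0.7 0.5 0.5] w 87.0
key {'rect': [242.0, 167.2, 273.0, 229.3], 'score': 0.94}
key {'rect': [310.8, 170.1, 347.7, 202.6], 'score': 0.79}
key {'rect': [280.4, 74.5, 301.8, 122.4], 'score': 0.58}
key {'rect': [143.8, 125.0, 197.6, 171.4], 'score': 0.57}
```

View pics/w1.png

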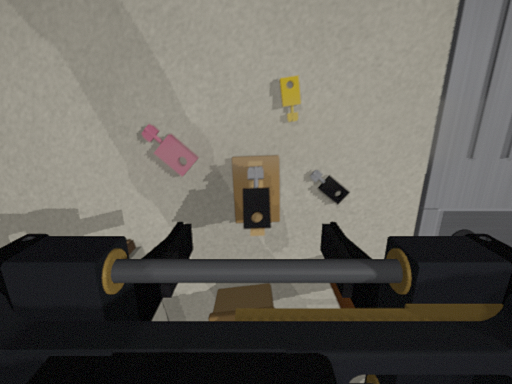

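The wrist view shows the key on the rest at (257,198), with its head nearest the fingers, between the pads. The small black key is at (332,187).

```bash
python3 - <<'E'
from h import *
im=np.load('w1.npz')['im']; a=cv2.resize(im[145:245,210:305],None,fx=6,fy=6,interpolation=cv2.INTER_CUBIC); cv2.imwrite('pics/w1c.png',a[:,:,::-1])
E
```

```text
(no output)
```

View pics/w1c.png

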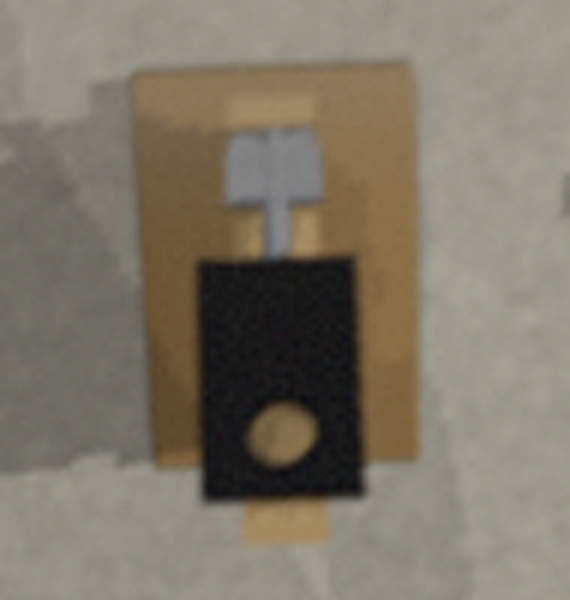

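```bash
python3 - <<'E'
from h import *
from scipy.optimize import least_squares
d=np.load('w1.npz'); W=cam('wrist',{'orientation':d['q'],'tool_pos':d['p']}); S=cam('side');T=cam('top')
def px(o,f,x,y): return np.array([(x+.5)/f-.5+o[0],(y+.5)/f-.5+o[1]])
def keyR(psi,sl): return R.from_euler('z',psi).as_matrix()@R.from_euler('y',np.pi/2-sl).as_matrix()
t=-6e-3
L=[[t,.015,0],[t,-.015,0],[t,-.015,.044],[t,.015,.044]]
w=[px((210,145),6,*p) for p in [(198,262),(355,258),(364,496),(205,500)]]
# image left in wrist = tool -y?  cam x = tool +y = +Y world -> right=+Y
w=[w[1],w[0],w[3],w[2]]
sd=[px((230,250),5,*p) for p in [(250,284),(263,228),(185,185),(170,240)]]
tp=[px((100,190),5,*p) for p in [(266,186),(313,182),(312,116),(262,120)]]
def res(v,use):
    P=np.array(L)@keyR(v[3],v[4]).T+v[:3]
    r=[]
    if 'w' in use: r+=[proj(W,P)-w]
    if 's' in use: r+=[proj(S,P)-sd]
    if 't' in use: r+=[proj(T,P)-tp]
    if use=='st': r+=[np.zeros((1,2))]
    return np.concatenate(r).ravel()
for use in ['w','st','wst']:
    s=least_squares(lambda v:res(v,use),[.48,.33,.05,0,.52])
    v=s.x;c=v[:3]+keyR(v[3],v[4])@[0,0,.022]
    print(use,v[:3].round(4),'yaw,slope',np.degrees(v[3:]).round(1),'head',c.round(4),'rms',np.sqrt(np.mean(s.fun**2)).round(2))
# foot in wrist
f=[px((210,145),6,*p) for p in [(133,73),(412,62),(417,458),(155,467)]]
F=np.array([onz(W,q,.008) for q in f]);print(F.round(4),F.mean(0))
for a,b in((0,3),(1,2)): print(np.degrees(np.arctan2(*(F[b]-F[a])[[1,0]])),np.linalg.norm(F[b]-F[a]))
print(np.degrees(np.arctan2(*-(F[1]-F[0])[[0,1]])),np.linalg.norm(F[1]-F[0]))
E
```

```text
w [0.4798 0.3291 0.0446] yaw,slope [ 2.  20.6] head [0.5003 0.3298 0.0523] rms 0.21
st [0.4811 0.3308 0.0411] yaw,slope [-3.8 30.7] head [0.4999 0.3296 0.0523] rms 0.59
wst [0.4817 0.3296 0.042 ] yaw,slope [ 0.6 31.2] head [0.5006 0.3298 0.0534] rms 0.74
[[0.4493 0.2991 0.008 ]
 [0.4469 0.3569 0.008 ]
 [0.5357 0.3604 0.008 ]
 [0.538  0.3018 0.008 ]] [0.49248258 0.32955837 0.008     ]
1.7670452694450804 0.08868514246521646
2.263788444982478 0.08884163851990731
177.6049354055972 0.05790049587064981
```

```bash
cat > fitkey.py <<'E'
from h import *
from scipy.optimize import least_squares
import itertools
HB=np.array(list(itertools.product([-.006,.006],[-.015,.015],[0,.044])))
A=np.linspace(0,2*np.pi,24,endpoint=False);D=np.c_[np.cos(A),np.sin(A)]
def keyR(psi,sl): return R.from_euler('z',psi).as_matrix()@R.from_euler('y',np.pi/2-sl).as_matrix()
def sup(P): return (np.asarray(P)@D.T).max(0)
def px(o,f,x,y): return np.array([(x+.5)/f-.5+o[0],(y+.5)/f-.5+o[1]])
E
python3 - <<'E'
from fitkey import *
d=np.load('w1.npz'); W=cam('wrist',{'orientation':d['q'],'tool_pos':d['p']}); S=cam('side');T=cam('top')
w=[px((210,145),6,*p) for p in [(198,262),(355,258),(364,496),(205,500)]]
sd=[px((230,250),5,*p) for p in [(250,284),(263,228),(185,185),(170,240)]]
tp=[px((100,190),5,*p) for p in [(266,186),(313,182),(312,116),(262,120)]]
for use in ['w','st','wst','wst30']:
    def f(v):
        v=np.array(v); 
        if use in('w','wst30'): v[4]=np.radians(30)
        P=HB@keyR(v[3],v[4]).T+v[:3]; r=[]
        if 'w' in use: r.append(sup(proj(W,P))-sup(w))
        if 's' in use: r.append(sup(proj(S,P))-sup(sd))
        if 't' in use: r.append(sup(proj(T,P))-sup(tp))
        return np.concatenate(r)
    s=least_squares(f,[.48,.33,.05,0,.52]);v=s.x
    c=v[:3]+keyR(v[3],v[4])@[0,0,.022]
    print(use,np.degrees(v[3:]).round(1),'head',c.round(4),'rms',np.sqrt(np.mean(s.fun**2)).round(2))
E
```

```text
w [ 2.1 29.8] head [0.5009 0.3298 0.0516] rms 0.11
st [-0.3 38. ] head [0.497  0.3296 0.0571] rms 0.72
wst [ 1.7 39.7] head [0.4979 0.3297 0.0574] rms 0.7
wst30 [ 0.9 29.8] head [0.4982 0.3297 0.0577] rms 0.83
```

```bash
python3 - <<'E'
from h import *
s=st(); Rt=tool(2.1,30); g=np.array([.502,.3299,.0595])
plan(g-.051*Rt[:,2],Rt,10,s)
E
```

```text
t 2.0 pos [0.4775 0.327  0.1723] z [ 0.    -0.001 -1.   ] x [-1.     0.006 -0.   ] q [-0.77  0.2   0.14  1.71 -0.03  1.24  0.94] F [-0.3  0.4  0.6] w 86.9
n 10 shift/row m [-0.00654  0.00035  0.00556] turn/row deg [ 0.057  3.002 -0.241]
```

```bash
python3 -m handwheel '[[0.087,-0.0065,0.0003,0.0056,0,3,-0.24],[0.087,-0.0065,0.0003,0.0056,0,3,-0.24],[0.087,-0.0065,0.0003,0.0056,0,3,-0.24],[0.087,-0.0065,0.0003,0.0056,0,3,-0.24],[0.087,-0.0065,0.0003,0.0056,0,3,-0.24],[0.087,-0.0065,0.0003,0.0056,0,3,-0.24],[0.087,-0.0065,0.0003,0.0056,0,3,-0.24],[0.087,-0.0065,0.0003,0.0056,0,3,-0.24],[0.087,-0.0065,0.0003,0.0056,0,3,-0.24],[0.087,-0.0065,0.0003,0.0056,0,3,-0.24]]'
cat >> h.py <<'E'
def avg(k=3,n='wrist'):
    ps=[];qs=[]
    for i in range(k):
        s=observe();ps.append(s['tool_pos']);qs.append(s['orientation']);im=grab_frame(n)
    qs=np.array(qs);qs*=np.sign(qs@qs[0])[:,None];q=qs.mean(0);q/=np.linalg.norm(q)
    s['tool_pos']=np.mean(ps,0);s['orientation']=q; print('spread',np.ptp(ps,axis=0).round(4),'pos',s['tool_pos'].round(4)); return s,im
E
python3 - <<'E'
from h import *
s=st(); s,im=avg(3); cv2.imwrite('pics/w2.png',im[:,:,::-1]); np.savez('w2.npz',im=im,q=s['orientation'],p=s['tool_pos'])
print(q2R(s['orientation'])[:,2])
E
```

```text
clock: 3.0
tool_pos: [0.5239, 0.3361, 0.1037]
orientation: [-0.26, -0.022, 0.965, 0.0]
force: [0.5, 0.3, 0.8]
width: 1.003
t 3.0 pos [0.5239 0.3361 0.1037] z [-0.502 -0.011 -0.865] x [-0.864 -0.043  0.502] q [-0.56  0.71  0.13  1.22 -0.29  1.7   1.21] F [0.5 0.3 0.8] w 87.2
spread [0.0004 0.0017 0.0037] pos [0.524  0.3351 0.1015]
[-0.50350956 -0.01195786 -0.8639069 ]
```

View pics/w2.png

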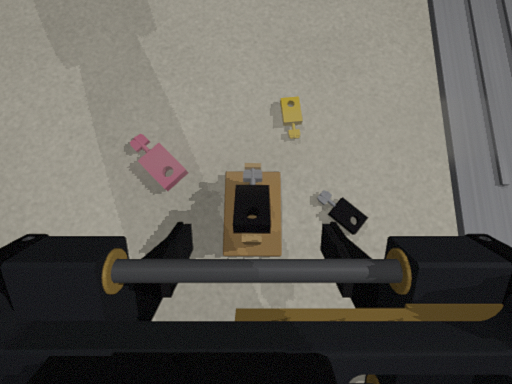

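The wrist is tilted 30°. The key is seen at (253,208), centred between the fingers. Refining from both wrist views.

```bash
python3 - <<'E'
from h import *
im=np.load('w2.npz')['im']; a=cv2.resize(im[155:265,210:300],None,fx=5,fy=5,interpolation=cv2.INTER_CUBIC); cv2.imwrite('pics/w2c.png',a[:,:,::-1])
E
```

```text
(no output)
```

View pics/w2c.png

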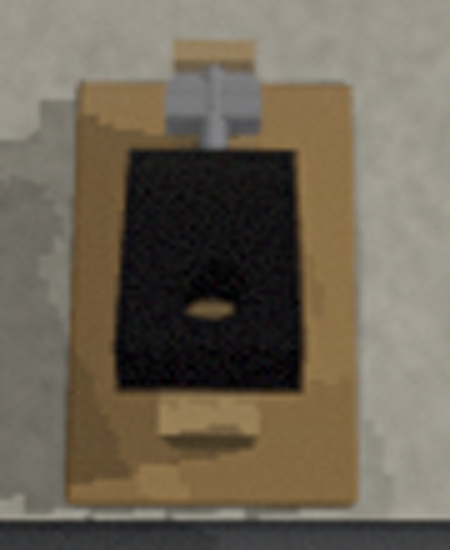

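```bash
python3 - <<'E'
from fitkey import *
C=[]
for i in (1,2):
    d=np.load(f'w{i}.npz'); C.append(cam('wrist',{'orientation':d['q'],'tool_pos':d['p']}))
C+=[cam('side'),cam('top')]
w=[px((210,145),6,*p) for p in [(198,262),(355,258),(364,496),(205,500)]]
w2=[px((210,155),5,*p) for p in [(130,150),(297,150),(302,355),(302,390),(116,390),(116,350)]]
sd=[px((230,250),5,*p) for p in [(250,284),(263,228),(185,185),(170,240)]]
tp=[px((100,190),5,*p) for p in [(266,186),(313,182),(312,116),(262,120)]]
O=[w,w2,sd,tp]
for use in [(0,1),(1,),(1,2,3),(0,1,2,3)]:
    def f(v):
        P=HB@keyR(v[3],np.radians(30)).T+v[:3]
        return np.concatenate([sup(proj(C[i],P))-sup(O[i]) for i in use])
    s=least_squares(f,[.48,.33,.05,0]);v=s.x
    c=v[:3]+keyR(v[3],np.radians(30))@[0,0,.022]
    print(use,np.degrees(v[3:]).round(1),'head',c.round(4),'rms',np.sqrt(np.mean(s.fun**2)).round(2))
# foot in w2, (z=.008)
F=np.array([onz(C[1],px((210,155),5,*p),.008) for p in [(78,83),(352,83),(358,503),(66,505)]])
print(F.round(4),F.mean(0))
# key in tool frame of w2, image-only
d=np.load('w2.npz')
Rt=q2R(d['q']); print('head in tool', (Rt.T@(c-d['p'])).round(4))
E
```

```text
(0, 1) [2.1] head [0.4968 0.3305 0.0598] rms 0.73
(1,) [1.8] head [0.4964 0.3309 0.0582] rms 0.25
(1, 2, 3) [1.5] head [0.4965 0.3308 0.0585] rms 0.78
(0, 1, 2, 3) [1.8] head [0.4969 0.3304 0.0592] rms 0.83
[[0.4489 0.2995 0.008 ]
 [0.4462 0.3591 0.008 ]
 [0.5352 0.3622 0.008 ]
 [0.5381 0.3032 0.008 ]] [0.49209549 0.33098747 0.008     ]
head in tool [ 0.0023 -0.0039  0.0503]
```

```bash
python3 - <<'E'
from h import *
d=np.load('w2.npz'); s={'orientation':d['q'],'tool_pos':d['p']}
Rt=tool(2.1,30); g=np.array([.501,.3307,.0608])
plan(g+.019*Rt[:,2],Rt,8,s)
E
```

```text
n 8 shift/row m [-5.00e-05 -4.70e-04  8.22e-03] turn/row deg [ 0.047 -0.03   0.064]
```

```bash
python3 -m handwheel '[[0.087,0,-0.0005,0.0082,0,0,0],[0.087,0,-0.0005,0.0082,0,0,0],[0.087,0,-0.0005,0.0082,0,0,0],[0.087,0,-0.0005,0.0082,0,0,0],[0.087,0,-0.0005,0.0082,0,0,0],[0.087,0,-0.0005,0.0082,0,0,0],[0.087,0,-0.0005,0.0082,0,0,0],[0.087,0,-0.0005,0.0082,0,0,0],[0.05,0,0,0,0,0,0],[0.05,0,0,0,0,0,0]]'
python3 - <<'E'
from h import *
s=st(); s,im=avg(2); cv2.imwrite('pics/w3.png',im[:,:,::-1]); im=grab_frame('side');cv2.imwrite('pics/s3.png',cv2.resize(im[220:360,190:350],None,fx=4,fy=4)[:,:,::-1])
E
```

```text
clock: 4.15
tool_pos: [0.4919, 0.3295, 0.0468]
orientation: [-0.259, -0.021, 0.966, -0.0]
force: [-0.6, -0.4, 0.4]
width: 0.897
t 4.15 pos [0.4919 0.3295 0.0468] z [-0.5   -0.011 -0.866] x [-0.865 -0.04   0.5  ] q [-0.58  0.7   0.12  1.37 -0.29  1.57  1.23] F [-0.6 -0.4  0.4] w 78.1
spread [0.0003 0.0001 0.0003] pos [0.4921 0.3296 0.0469]
```

View pics/w3.png

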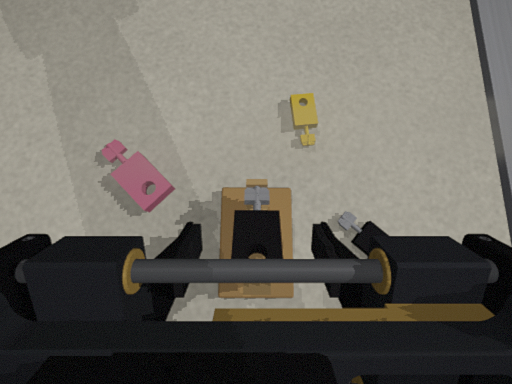

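View pics/s3.png

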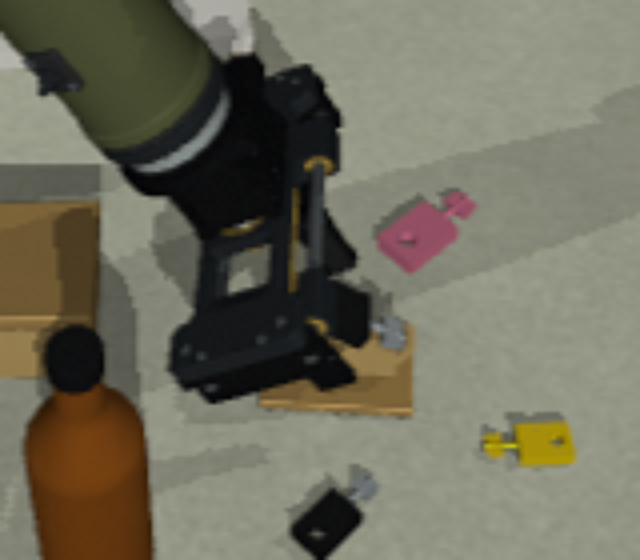

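The key sits centred between the fingers; nothing else is near. Closing.

```bash
python3 -m handwheel '[[0.02,0,0,0,0,0,0],[0.02,0,0,0,0,0,0],[0.02,0,0,0,0,0,0],[0.02,0,0,0,0,0,0],[0.02,0,0,0,0,0,0],[0.02,0,0,0,0,0,0],[0.02,0,0,0,0,0,0],[0.02,0,0,0,0,0,0],[0.02,0,0,0,0,0,0],[0.02,0,0,0,0,0,0]]'
python3 - <<'E'
from h import *
s=st(); s,im=avg(1); cv2.imwrite('pics/w4.png',im[:,:,::-1])
E
```

```text
clock: 5.3
tool_pos: [0.492, 0.3296, 0.0469]
orientation: [-0.259, -0.021, 0.966, 0.0]
force: [-0.1, 0.1, 0.0]
width: 0.34
t 5.3 pos [0.492  0.3296 0.0469] z [-0.5   -0.011 -0.866] x [-0.865 -0.04   0.5  ] q [-0.58  0.7   0.12  1.37 -0.29  1.57  1.23] F [-0.1  0.1  0. ] w 29.6
spread [0. 0. 0.] pos [0.492  0.3296 0.0469]
```

View pics/w4.png

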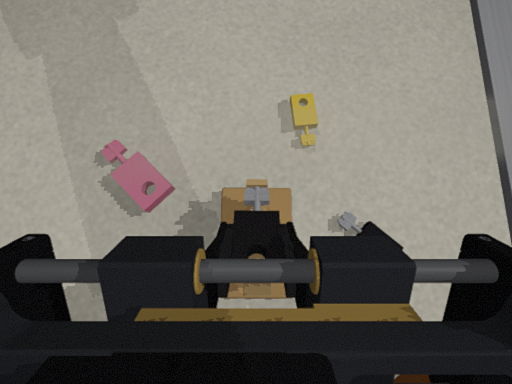

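The key is held: opening 29.6 mm against a 30 mm head. Next I fit the lip and lock pose and plan the transfer.

```bash
python3 - <<'E'
from fitkey import *
S=cam('side');T=cam('top')
loc=np.array([[.11,.12],[.11,-.12],[-.11,-.12],[-.11,.12]])
sd=[px((160,160),5,*p) for p in [(33,378),(65,92),(433,77),(463,358)]]
tp=[px((190,115),5,*p) for p in [(30,103),(380,45),(437,357),(78,417)]]
ps=px((160,160),5,343,127);pt=px((190,115),5,349,290)
def P(v,l=loc): 
    c,s=np.cos(v[2]),np.sin(v[2]); l=np.atleast_2d(l); return np.c_[l@np.array([[c,s],[-s,c]])+v[:2],np.full(len(l),.112)]
for use in 'st','s','t':
    def f(v):
        r=[]
        if 's' in use: r+=[(proj(S,P(v))-sd).ravel(),(proj(S,P(v,[-.055,-.07]))-ps).ravel()]
        if 't' in use: r+=[(proj(T,P(v))-tp).ravel(),(proj(T,P(v,[-.055,-.07]))-pt).ravel()]
        return np.concatenate(r)
    s=least_squares(f,[.69,.07,.18]);v=s.x
    print(use,v[:2].round(4),np.degrees(v[2]).round(2),'lock',P(v,[-.055,-.07]).round(4),'handle~',P(v,[-.145,0]).round(4),np.sqrt(np.mean(s.fun**2)).round(2))
    print(s.fun.round(1))
print('tumbler',onz(S,px((160,160),5,135,285),.112),onz(T,px((190,115),5,133,160),.112))
# key in tool frame
s=observe();Rt=q2R(s['orientation'])
Rk=keyR(np.radians(2.1),np.radians(30))
o=np.array([.4966,.3306,.0587])-.022*Rk[:,2]
Tk=Rt.T@Rk; print('key origin in tool',(Rt.T@(o-s['tool_pos'])).round(4)); np.savez('grasp.npz',R=Tk,p=Rt.T@(o-s['tool_pos']))
print(Tk.round(3))
E
```

```text
st [0.6925 0.0718] 10.91 lock [[ 0.6518 -0.0073  0.112 ]] handle~ [[0.5501 0.0444 0.112 ]] 0.94
[-1.3 -1.7  0.4 -0.5 -0.3 -0.7  0.2 -2.6  0.2 -0.1 -1.3  0.1 -1.   0.2
 -0.3  0.3 -1.1  0.8 -0.7  0.2]
s [0.691  0.0767] 11.09 lock [[ 0.6505 -0.0026  0.112 ]] handle~ [[0.5487 0.0488 0.112 ]] 0.72
[-1.2 -0.2  0.3  0.5 -0.1  0.2  0.7 -1.3  0.4  0.9]
t [0.6938 0.0689] 10.68 lock [[ 0.6527 -0.0101  0.112 ]] handle~ [[0.5513 0.0421 0.112 ]] 0.29
[-0.3 -0.4  0.1 -0.   0.5  0.1 -0.4  0.3  0.2 -0. ]
tumbler [0.73946579 0.14247025 0.112     ] [0.73949481 0.13567852 0.112     ]
key origin in tool [0.0129 0.0009 0.0065]
[[-0.866 -0.009 -0.5  ]
 [-0.011  1.     0.002]
 [ 0.5    0.008 -0.866]]
```

```bash
python3 -m handwheel '[[0.02,0.005,0,-0.0087,0,0,0],[0.02,0.01,0,-0.0173,0,0,0],[0.02,0.01,0,-0.0173,0,0,0],[0.02,0.01,0,-0.0173,0,0,0],[0.02,0.01,0,-0.0173,0,0,0],[0.02,0.01,0,-0.0173,0,0,0],[0.02,0.005,0,-0.0087,0,0,0],[0.02,0.005,0,-0.0087,0,0,0],[0.02,0,0,0,0,-4,0],[0.02,0,0,0,0,-5,0]]'
python3 - <<'E'
from h import *
s=st(); s,im=avg(2); cv2.imwrite('pics/w5.png',im[:,:,::-1])
g=np.load('grasp.npz')
y=10.7;c,sn=np.cos(np.radians(y)),np.sin(np.radians(y))
Rt=tool(y,-30)
lock=np.array([.6525,-.009,.112])
ks=lock+np.array([-.07*c,-.07*sn,.076])
print('key z after',(Rt@g['R']).round(3))
plan(ks-Rt@g['p'],Rt,18,s)
E
```

```text
clock: 6.35
tool_pos: [0.4927, 0.3275, 0.1757]
orientation: [-0.181, -0.02, 0.983, 0.001]
force: [-0.1, -0.1, -0.4]
width: 0.338
t 6.35 pos [0.4927 0.3275 0.1757] z [-0.357 -0.005 -0.934] x [-0.933 -0.04   0.357] q [-0.63  0.47  0.14  1.39 -0.23  1.61  1.15] F [-0.1 -0.1 -0.4] w 29.4
spread [0.002  0.0014 0.0026] pos [0.4917 0.3282 0.177 ]
key z after [[ 0.985 -0.175 -0.   ]
 [ 0.175  0.985  0.002]
 [-0.    -0.002  1.   ]]
n 18 shift/row m [-0.00358 -0.0199  -0.00147] turn/row deg [-0.003 -2.814 -0.482]
```

View pics/w5.png

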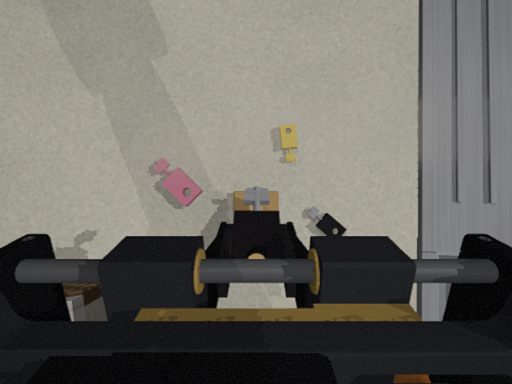

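```bash
python3 -m handwheel '[[0.02,-0.0036,-0.0199,-0.0015,0,-2.8,-0.48],[0.02,-0.0036,-0.0199,-0.0015,0,-2.8,-0.48],[0.02,-0.0036,-0.0199,-0.0015,0,-2.8,-0.48],[0.02,-0.0036,-0.0199,-0.0015,0,-2.8,-0.48],[0.02,-0.0036,-0.0199,-0.0015,0,-2.8,-0.48],[0.02,-0.0036,-0.0199,-0.0015,0,-2.8,-0.48],[0.02,-0.0036,-0.0199,-0.0015,0,-2.8,-0.48],[0.02,-0.0036,-0.0199,-0.0015,0,-2.8,-0.48],[0.02,-0.0036,-0.0199,-0.0015,0,-2.8,-0.48],[0.02,-0.0036,-0.0199,-0.0015,0,-2.8,-0.48]]' &&
python3 -m handwheel '[[0.02,-0.0036,-0.0199,-0.0015,0,-2.8,-0.48],[0.02,-0.0036,-0.0199,-0.0015,0,-2.8,-0.48],[0.02,-0.0036,-0.0199,-0.0015,0,-2.8,-0.48],[0.02,-0.0036,-0.0199,-0.0015,0,-2.8,-0.48],[0.02,-0.0036,-0.0199,-0.0015,0,-2.8,-0.48],[0.02,-0.0036,-0.0199,-0.0015,0,-2.8,-0.48],[0.02,-0.0036,-0.0199,-0.0015,0,-2.8,-0.48],[0.02,-0.0036,-0.0199,-0.0015,0,-2.8,-0.48],[0.02,0,0,0,0,0,0],[0.02,0,0,0,0,0,0]]'
python3 - <<'E'
from h import *
s=st(); s,im=avg(3); cv2.imwrite('pics/w6.png',im[:,:,::-1]); np.savez('w6.npz',im=im,q=s['orientation'],p=s['tool_pos'])
im=grab_frame('side');cv2.imwrite('pics/s6.png',cv2.resize(im[120:270,150:320],None,fx=4,fy=4)[:,:,::-1])
E
```

```text
clock: 7.45
tool_pos: [0.5445, 0.1313, 0.1822]
orientation: [0.061, -0.06, 0.996, 0.014]
force: [-0.5, 0.3, -0.4]
width: 0.337
clock: 8.45
tool_pos: [0.5918, -0.0218, 0.1996]
orientation: [0.253, -0.089, 0.963, 0.024]
force: [0.4, 0.4, -0.1]
width: 0.344
t 8.45 pos [ 0.5918 -0.0218  0.1996] z [ 0.482  0.091 -0.871] x [-0.857 -0.159 -0.491] q [-0.39 -0.16  0.42  2.1  -0.08  0.69  1.85] F [ 0.4  0.4 -0.1] w 30.0
spread [0.0005 0.0013 0.0003] pos [ 0.592  -0.0211  0.1998]
```

View pics/w6.png

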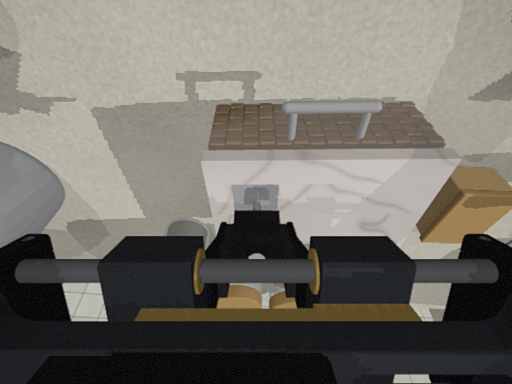

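View pics/s6.png

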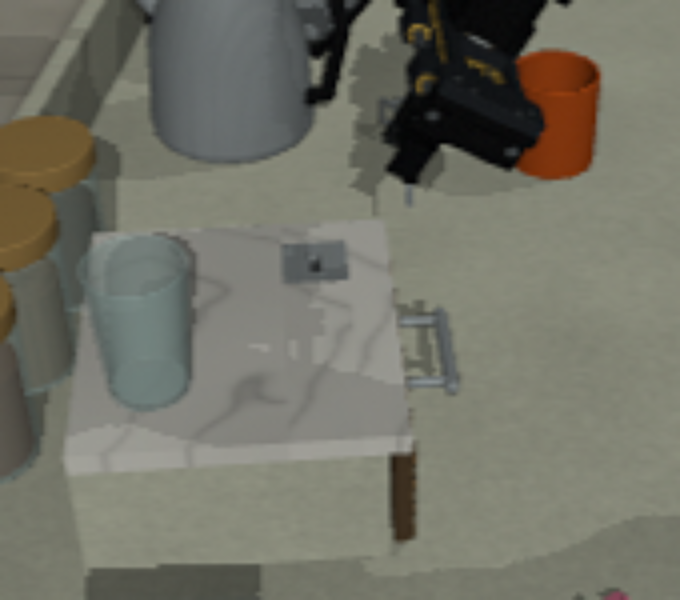

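The key hangs upright in front of the lip. In the wrist view the plate is at (256,197), partly behind the bit. Zooming in to measure both in the tool frame.

```bash
python3 - <<'E'
from h import *
im=np.load('w6.npz')['im']; a=cv2.resize(im[175:265,210:302],None,fx=6,fy=6,interpolation=cv2.INTER_CUBIC); cv2.imwrite('pics/w6c.png',np.clip(a[:,:,::-1].astype(float)*1.5,0,255))
E
```

```text
[ WARN:0@0.571] global loadsave.cpp:1063 imwrite_ Unsupported depth image for selected encoder is fallbacked to CV_8U.
```

View pics/w6c.png

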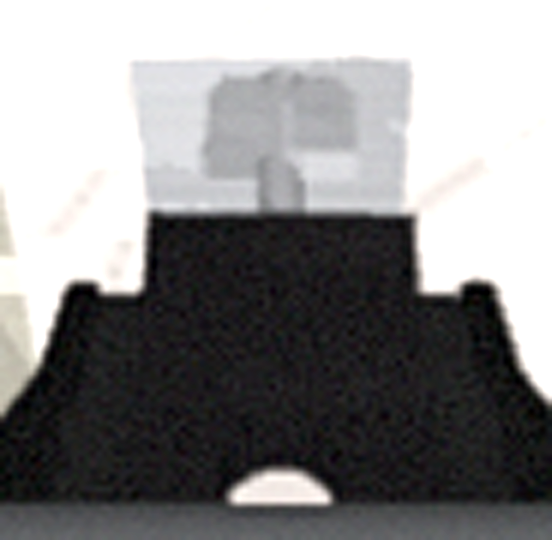

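```bash
python3 - <<'E'
from fitkey import *
d=np.load('w6.npz');g=np.load('grasp.npz')
W0=cam('wrist',{'orientation':[1,0,0,0],'tool_pos':np.zeros(3)})  # tool frame
K=np.array([[-.006,.015,0],[-.006,-.015,0],[-.0025,.009,-.012],[-.0025,-.009,-.012],[-.0025,.009,-.022],[-.0025,-.009,-.022],[0,0,-.026]])
def crop(uv): return (uv-[210,175]+.5)*6-.5
print('pred',crop(proj(W0,K@g['R'].T+g['p'])).round(0).tolist())
obs=np.array([(415,212),(147,212),(357,150),(208,150),(355,82),(212,82),(283,68)],float)
uv=(obs+.5)/6-.5+[210,175]
# fit: position + pitch about tool y
def RT(v): return R.from_euler('yz',[v[3],v[4]]).as_matrix()@g['R']
def f(v): return (proj(W0,K@RT(v).T+v[:3])-uv).ravel()
s=least_squares(f,np.r_[g['p'],0,0],x_scale=.01);v=s.x
print('fit p',v[:3].round(4),'g',g['p'].round(4),'dpitch,yaw deg',np.degrees(v[3:]).round(2)); print((s.fun.reshape(-1,2)*6).round(0).tolist())
s2=least_squares(lambda w:f(np.r_[w,0,0]),g['p']);print('pos only',s2.x.round(4),(s2.fun.reshape(-1,2)*6).round(0).tolist())
# plate: near edge corners of crop
W=cam('wrist',{'orientation':d['q'],'tool_pos':d['p']})
for p in [(133,62),(410,62),(147,212),(404,212)]: print(onz(W,px((210,175),6,*p),.112).round(4))
E
```

```text
pred [[419.0, 205.0], [151.0, 203.0], [360.0, 145.0], [208.0, 144.0], [357.0, 84.0], [211.0, 83.0], [283.0, 74.0]]
fit p [0.0116 0.0007 0.0079] g [0.0129 0.0009 0.0065] dpitch,yaw deg [4.42 0.1 ]
[[1.0, 2.0], [3.0, 1.0], [1.0, -2.0], [-1.0, -3.0], [0.0, 1.0], [-3.0, -0.0], [-1.0, 2.0]]
pos only [0.0135 0.0007 0.0035] [[4.0, -3.0], [-0.0, -5.0], [2.0, -2.0], [-3.0, -3.0], [1.0, 4.0], [-4.0, 3.0], [-1.0, 8.0]]
[ 0.6349 -0.0377  0.112 ]
[0.6263 0.0083 0.112 ]
[ 0.6739 -0.0304  0.112 ]
[0.665  0.0169 0.112 ]
```

```bash
python3 - <<'E'
from h import *
d=np.load('w6.npz'); s={'orientation':d['q'],'tool_pos':d['p']}
y=10.65;e=np.array([np.cos(np.radians(y)),np.sin(np.radians(y)),0])
lock=np.array([.654,-.0098,.112]); Rt=tool(y,-30)
p=np.array([.0125,.0008,.0070])
print(q2R(d['q'])[:,2],Rt[:,2])
plan(lock+.014*e+[0,0,.037]-Rt@p,Rt,8,s)
E
```

```text
[ 0.48262412  0.09117824 -0.87106859] [ 0.49138722  0.09240453 -0.8660254 ]
n 8 shift/row m [-0.00678 -0.00015  0.0094 ] turn/row deg [ 0.003 -0.073 -0.002]
```

```bash
python3 -m handwheel '[[0.02,-0.0068,0,0.0094,0,0,0],[0.02,-0.0068,0,0.0094,0,0,0],[0.02,-0.0068,0,0.0094,0,0,0],[0.02,-0.0068,0,0.0094,0,0,0],[0.02,-0.0068,0,0.0094,0,0,0],[0.02,-0.0068,0,0.0094,0,-0.2,0],[0.02,-0.0068,0,0.0094,0,-0.2,0],[0.02,-0.0068,-0.001,0.0094,0,-0.2,0],[0.02,0,0,0,0,0,0],[0.02,0,0,0,0,0,0]]'
python3 - <<'E'
from h import *
s=st(); s,im=avg(3); print(q2R(s['orientation'])[:,2]); cv2.imwrite('pics/w7.png',im[:,:,::-1]); np.savez('w7.npz',im=im,q=s['orientation'],p=s['tool_pos'])
a=cv2.resize(im[155:255,200:312],None,fx=6,fy=6,interpolation=cv2.INTER_CUBIC); cv2.imwrite('pics/w7c.png',a[:,:,::-1])
im=grab_frame('side');cv2.imwrite('pics/s7.png',cv2.resize(im[140:230,190:290],None,fx=6,fy=6,interpolation=cv2.INTER_CUBIC)[:,:,::-1])
E
```

```text
clock: 9.65
tool_pos: [0.6753, -0.0071, 0.1613]
orientation: [0.258, -0.09, 0.962, 0.024]
force: [-0.1, -0.4, -0.5]
width: 0.342
t 9.65 pos [ 0.6753 -0.0071  0.1613] z [ 0.493  0.092 -0.865] x [-0.85  -0.16  -0.501] q [-0.4   0.08  0.45  1.98 -0.26  0.59  1.98] F [-0.1 -0.4 -0.5] w 29.7
spread [0.0001 0.0001 0.0006] pos [ 0.6753 -0.0072  0.1616]
[ 0.49322322  0.09249537 -0.86497136]
```

View pics/w7c.png

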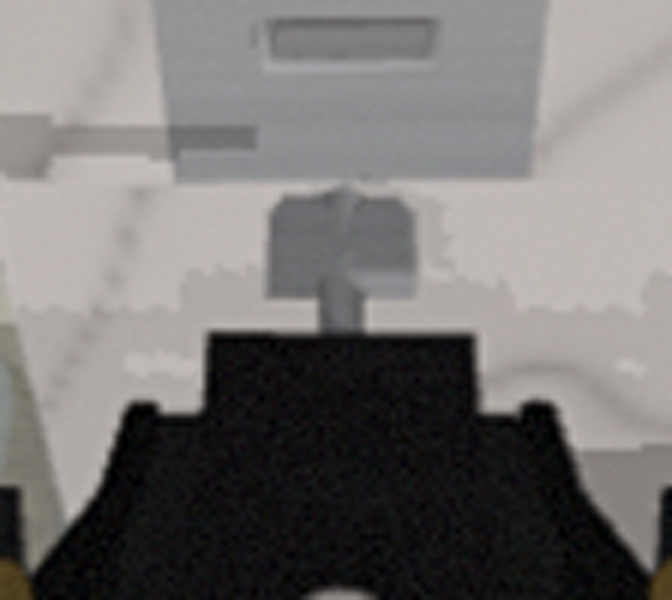

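View pics/s7.png

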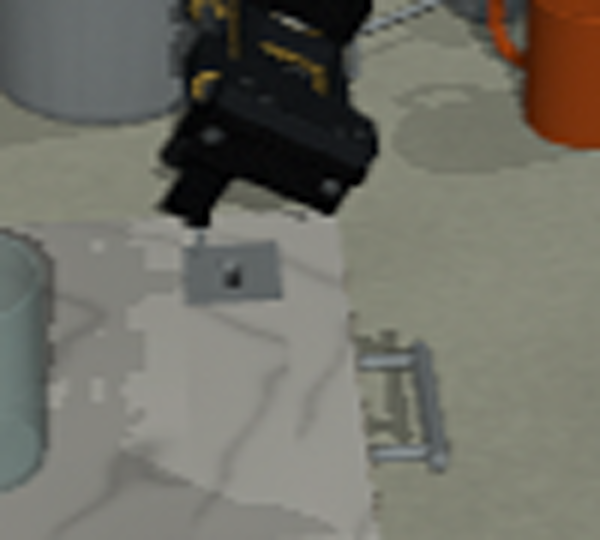

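```bash
cat > fit7.py <<'E'
from fitkey import *
g=np.load('grasp.npz')
W0=cam('wrist',{'orientation':[1,0,0,0],'tool_pos':np.zeros(3)})
d=np.load('w7.npz');W=cam('wrist',{'orientation':d['q'],'tool_pos':d['p']})
K=np.array([[-.006,.015,0],[-.006,-.015,0],[-.0025,.009,-.012],[-.0025,-.009,-.012],[-.0025,.009,-.022],[-.0025,-.009,-.022],[0,0,-.026]])
obs=np.array([(474,333),(206,335),(416,296),(266,298),(414,205),(270,205),(345,185)],float)
uv=(obs+.5)/6-.5+[200,155]
def RT(v): return R.from_euler('yz',[v[3],v[4]]).as_matrix()@g['R']
def f(v): return (proj(W0,K@RT(v).T+v[:3])-uv).ravel()
s=least_squares(f,np.r_[g['p'],0,0],x_scale=.01);v=s.x
print('fit p',v[:3].round(4),'dpitch,yaw',np.degrees(v[3:]).round(2),(s.fun.reshape(-1,2)*6).round(0).tolist())
Rt=q2R(d['q'])
Kz=Rt@RT(v)[:,2]; o=Rt@v[:3]+d['p']; tip=o-.026*Kz
print('key z',Kz.round(3),'shoulder',o.round(4),'tip',tip.round(4),'key y',(Rt@RT(v)[:,1]).round(3))
# slot+plate fit : x,y,yaw,z free
L=np.array([[-.0035,-.01,0],[-.0035,.01,0],[.0035,.01,0],[.0035,-.01,0],[.024,-.024,0],[.024,.024,0]])
ob=np.array([(267,19),(438,19),(434,68),(268,70),(175,184),(531,178)],float); u2=(ob+.5)/6-.5+[200,155]
def f2(w): return (proj(W,L@R.from_euler('z',w[3]).as_matrix().T+w[:3])-u2).ravel()
for fz in (None,.112):
    s=least_squares(lambda w:f2(np.r_[w[:2],fz if fz else w[2],w[3]]),[.654,-.01,.112,.18],x_scale=.01)
    w=s.x;print('slot',w[:3].round(4),np.degrees(w[3]).round(2),(s.fun.reshape(-1,2)*6).round(0).tolist())
e=np.array([np.cos(w[3]),np.sin(w[3])]);n=np.array([-e[1],e[0]])
print('tip rel slot along x,y',(tip[:2]-w[:2])@e,(tip[:2]-w[:2])@n,'tip h',tip[2]-.112)
E
python3 fit7.py
```

```text
fit p [0.0109 0.0006 0.0066] dpitch,yaw [ 4.72 -0.18] [[2.0, 11.0], [3.0, 8.0], [1.0, -20.0], [-0.0, -22.0], [1.0, 5.0], [-2.0, 5.0], [-4.0, 13.0]]
key z [0.078 0.019 0.997] shoulder [ 0.6692 -0.0077  0.1505] tip [ 0.6671 -0.0082  0.1245] key y [-0.176  0.984 -0.005]
slot [ 0.6505 -0.0099  0.1145] 11.44 [[1.0, 4.0], [-3.0, 2.0], [-1.0, -3.0], [3.0, -4.0], [-2.0, -0.0], [3.0, 2.0]]
slot [ 0.6527 -0.0095  0.112 ] 11.44 [[3.0, 4.0], [-5.0, 3.0], [-3.0, -3.0], [4.0, -3.0], [1.0, -2.0], [-0.0, 0.0]]
tip rel slot along x,y 0.01438068637803326 -0.0015542755802058067 tip h 0.012545473651994307
```

```bash
sed -i 's/(416,296),(266,298)/(417,273),(266,273)/' fit7.py; python3 fit7.py
```

```text
fit p [0.0115 0.0006 0.0075] dpitch,yaw [ 4.91 -0.05] [[2.0, 4.0], [3.0, 1.0], [0.0, -4.0], [0.0, -4.0], [0.0, -1.0], [-2.0, -2.0], [-4.0, 6.0]]
key z [0.082 0.018 0.996] shoulder [ 0.6691 -0.0077  0.1494] tip [ 0.667  -0.0082  0.1235] key y [-0.175  0.985 -0.004]
slot [ 0.6505 -0.0099  0.1145] 11.44 [[1.0, 4.0], [-3.0, 2.0], [-1.0, -3.0], [3.0, -4.0], [-2.0, -0.0], [3.0, 2.0]]
slot [ 0.6527 -0.0095  0.112 ] 11.44 [[3.0, 4.0], [-5.0, 3.0], [-3.0, -3.0], [4.0, -3.0], [1.0, -2.0], [-0.0, 0.0]]
tip rel slot along x,y 0.014267288983435666 -0.0015228086735884548 tip h 0.011515210259511688
```

```bash
python3 - <<'E'
from fitkey import *
d=np.load('w2.npz');W=cam('wrist',{'orientation':d['q'],'tool_pos':d['p']})
# crop w2 (210,155)x5 : front (low) top edge, top/high edges, bottom high edge, bit
K=np.array([[-.006,-.015,0],[-.006,.015,0],[-.006,.015,.044],[.006,.015,.044],[.006,-.015,.044],[-.006,-.015,.044],[-.0025,-.009,-.012],[-.0025,.009,-.012],[-.0025,-.009,-.022],[-.0025,.009,-.022]])
ob=np.array([(130,150),(297,150),(302,355),(302,390),(116,390),(116,350),(165,118),(262,118),(166,78),(260,78)],float);u=(ob+.5)/5-.5+[210,155]
for sub in (range(10),range(6)):
    sub=list(sub)
    s=least_squares(lambda v:(proj(W,K[sub]@keyR(v[3],v[4]).T+v[:3])-u[sub]).ravel(),[.48,.33,.05,0,.52],x_scale=.01)
    v=s.x;print(v[:3].round(4),np.degrees(v[3:]).round(1),(s.fun.reshape(-1,2)*5).round(0).tolist())
E
```

```text
[0.478  0.3304 0.0458] [ 1.9 28.3] [[-0.0, -1.0], [-2.0, 0.0], [1.0, -3.0], [-3.0, 3.0], [3.0, 2.0], [-1.0, 0.0], [1.0, -2.0], [-1.0, -1.0], [2.0, 1.0], [0.0, 2.0]]
[0.4778 0.3305 0.0456] [ 1.7 28. ] [[1.0, -2.0], [-1.0, 0.0], [1.0, -3.0], [-3.0, 3.0], [3.0, 1.0], [-1.0, 0.0]]
```

```bash
cat > goto.py <<'E'
from fitkey import *
import sys
g=np.load('grasp.npz')
PK=np.array([.0119,.0006,.0072]); RK=R.from_euler('y',3.0,degrees=True).as_matrix()@g['R']
def target(slot,yaw,dx,dy,h):
    "tool pose putting key upright with tip at slot+(dx,dy), h above plate"
    y=np.radians(yaw);e=np.array([np.cos(y),np.sin(y),0]);n=np.array([-e[1],e[0],0])
    Rk=R.from_euler('z',y).as_matrix(); Rt=Rk@RK.T
    o=slot+dx*e+dy*n+[0,0,h+.026]
    return o-Rt@PK,Rt
E
python3 - <<'E'
from goto import *
d=np.load('w7.npz');s={'orientation':d['q'],'tool_pos':d['p']}
P,Rt=target(np.array([.6525,-.0096,.112]),11,.009,0,.004)
print(Rt[:,2]);plan(P,Rt,6,s)
E
```

```text
[ 0.53322562  0.11175962 -0.83855842]
n 6 shift/row m [0.00173 0.00023 0.00034] turn/row deg [-0.107 -0.482 -0.131]
```

```bash
python3 -m handwheel '[[0.02,0.0017,0.0002,0.0003,-0.1,-0.48,-0.13],[0.02,0.0017,0.0002,0.0003,-0.1,-0.48,-0.13],[0.02,0.0017,0.0002,0.0003,-0.1,-0.48,-0.13],[0.02,0.0017,0.0002,0.0003,-0.1,-0.48,-0.13],[0.02,0.0017,0.0002,0.0003,-0.1,-0.48,-0.13],[0.02,0.0017,0.0002,0.0003,-0.1,-0.48,-0.13],[0.02,0,0,0,0,0,0],[0.02,0,0,0,0,0,0],[0.02,0,0,0,0,0,0],[0.02,0,0,0,0,0,0]]'
python3 - <<'E'
from h import *
s=st(); s,im=avg(3); print(q2R(s['orientation'])[:,2]); np.savez('w8.npz',im=im,q=s['orientation'],p=s['tool_pos'])
a=cv2.resize(im[155:255,200:312],None,fx=6,fy=6,interpolation=cv2.INTER_CUBIC); cv2.imwrite('pics/w8c.png',a[:,:,::-1])
E
```

```text
clock: 10.85
tool_pos: [0.6678, -0.0072, 0.1551]
orientation: [0.283, -0.097, 0.954, 0.03]
force: [0.1, -0.9, -0.1]
width: 0.341
t 10.85 pos [ 0.6678 -0.0072  0.1551] z [ 0.534  0.111 -0.838] x [-0.821 -0.168 -0.545] q [-0.39  0.05  0.45  2.04 -0.33  0.52  2.07] F [ 0.1 -0.9 -0.1] w 29.6
spread [0.0001 0.     0.0001] pos [ 0.6678 -0.0072  0.1551]
[ 0.53377905  0.11125761 -0.83827303]
```

View pics/w8c.png

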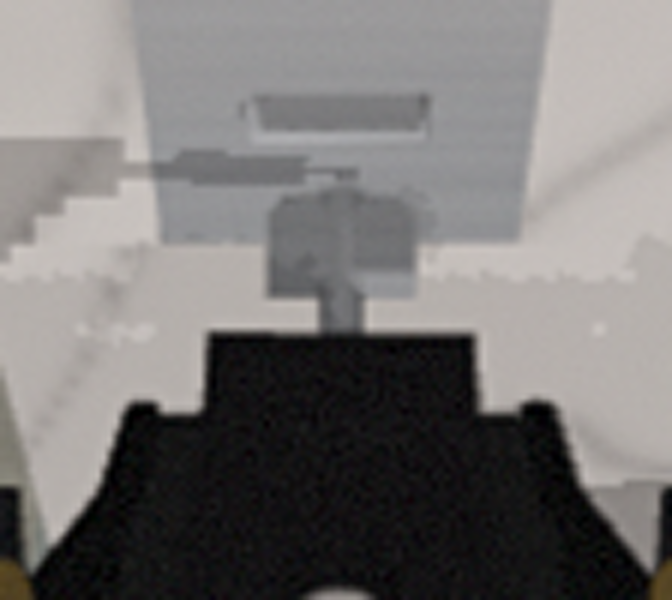

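```bash
python3 - <<'E'
from goto import *
d=np.load('w8.npz');W=cam('wrist',{'orientation':d['q'],'tool_pos':d['p']})
L=np.array([[-.0035,-.01,0],[-.0035,.01,0],[.0035,.01,0],[.0035,-.01,0],[.024,-.024,0],[.024,.024,0]])
ob=np.array([(252,94),(432,94),(428,140),(255,142),(160,244),(522,241)],float); u2=(ob+.5)/6-.5+[200,155]
def f2(w): return (proj(W,L@R.from_euler('z',w[3]).as_matrix().T+w[:3])-u2).ravel()
for fz in (None,.112,.110):
    s=least_squares(lambda w:f2(np.r_[w[:2],fz if fz else w[2],w[3]]),[.654,-.01,.112,.18],x_scale=.01)
    w=s.x;print('slot',w[:3].round(4),np.degrees(w[3]).round(2),(s.fun.reshape(-1,2)*6).round(0).tolist())
    Rt=q2R(d['q']);Kz=Rt@RK[:,2];tip=Rt@PK+d['p']-.026*Kz
    z=fz or w[2]
    e=np.array([np.cos(w[3]),np.sin(w[3])]);n=np.array([-e[1],e[0]])
    print('key z',Kz.round(3),'tip rel',(tip[:2]-w[:2])@e,(tip[:2]-w[:2])@n,tip[2]-z)
E
```

```text
slot [ 0.6477 -0.0106  0.1172] 11.77 [[4.0, 2.0], [-5.0, 2.0], [-3.0, -3.0], [3.0, -5.0], [-3.0, 1.0], [4.0, 3.0]]
key z [-0.001  0.001  1.   ] tip rel 0.014336180608385818 -0.00010324650917727801 -0.0005863773042605047
slot [ 0.6531 -0.0095  0.112 ] 11.77 [[7.0, 4.0], [-8.0, 4.0], [-7.0, -3.0], [7.0, -5.0], [4.0, -2.0], [-3.0, -1.0]]
key z [-0.001  0.001  1.   ] tip rel 0.008780349270079554 -0.00011412073954389997 0.004590281220326703
slot [ 0.6552 -0.009   0.112 ] 11.77 [[9.0, 5.0], [-10.0, 4.0], [-8.0, -3.0], [8.0, -5.0], [6.0, -4.0], [-5.0, -2.0]]
key z [-0.001  0.001  1.   ] tip rel 0.006631507486001937 -0.00011824033042152448 0.006590281220326705
```

```bash
python3 -m handwheel '[[0.02,0.0005,0,0.0008,0,0,0],[0.02,0.0005,0,0.0008,0,0,0],[0.02,0.0003,0,0.0004,0,0,0],[0.02,0,0,0,0,0,0],[0.02,0,0,0,0,0,0],[0.02,0,0,0,0,0,0],[0.02,0,0,0,0,0,0],[0.02,0,0,0,0,0,0],[0.02,0,0,0,0,0,0],[0.02,0,0,0,0,0,0]]'
python3 - <<'E'
from h import *
s=st(); s,im=avg(2); print(observe()['force']); np.savez('w9.npz',im=im,q=s['orientation'],p=s['tool_pos'])
a=cv2.resize(im[155:255,200:312],None,fx=6,fy=6,interpolation=cv2.INTER_CUBIC); cv2.imwrite('pics/w9c.png',a[:,:,::-1])
E
```

```text
clock: 12.0
tool_pos: [0.6676, -0.0072, 0.1526]
orientation: [0.283, -0.097, 0.954, 0.03]
force: [-0.7, 0.7, -0.5]
width: 0.341
t 12.0 pos [ 0.6676 -0.0072  0.1526] z [ 0.534  0.111 -0.838] x [-0.821 -0.168 -0.545] q [-0.39  0.05  0.45  2.05 -0.33  0.51  2.07] F [-0.7  0.7 -0.5] w 29.7
spread [0. 0. 0.] pos [ 0.6676 -0.0072  0.1526]
[-0.47048697  0.66987506 -0.57510876]
```

View pics/w9c.png

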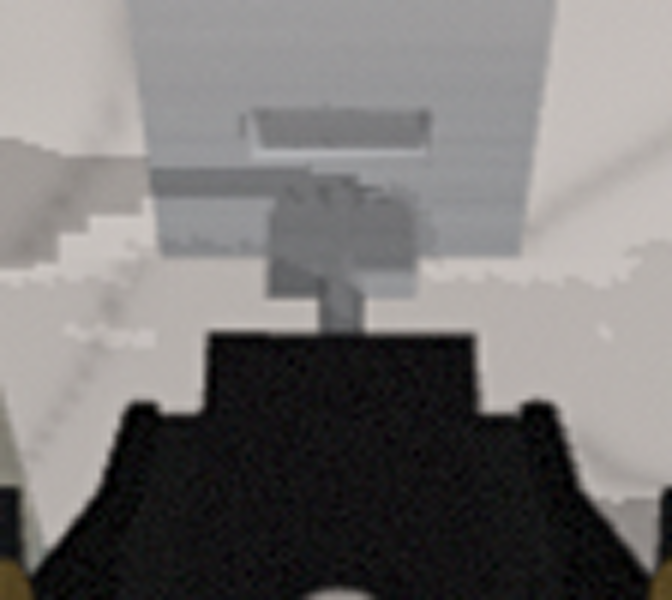

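```bash
python3 -m handwheel '[[0.02,0.0003,0,0.0004,0,0,0],[0.02,0.0003,0,0.0004,0,0,0],[0.02,0.0003,0,0.0004,0,0,0],[0.02,0,0,0,0,0,0],[0.02,0,0,0,0,0,0],[0.02,0,0,0,0,0,0],[0.02,0,0,0,0,0,0],[0.02,0,0,0,0,0,0],[0.02,0,0,0,0,0,0],[0.02,0,0,0,0,0,0]]'
python3 - <<'E'
from h import *
s=st(); s,im=avg(2); print(observe()['force']); np.savez('w10.npz',im=im,q=s['orientation'],p=s['tool_pos'])
a=cv2.resize(im[155:255,200:312],None,fx=6,fy=6,interpolation=cv2.INTER_CUBIC); cv2.imwrite('pics/w10c.png',a[:,:,::-1])
E
```

```text
clock: 13.1
tool_pos: [0.6675, -0.0073, 0.1511]
orientation: [0.283, -0.097, 0.954, 0.03]
force: [0.1, -0.4, -0.7]
width: 0.344
t 13.1 pos [ 0.6675 -0.0073  0.1511] z [ 0.534  0.111 -0.838] x [-0.821 -0.168 -0.545] q [-0.39  0.05  0.45  2.05 -0.34  0.51  2.08] F [ 0.1 -0.4 -0.7] w 29.9
spread [0.     0.     0.0001] pos [ 0.6675 -0.0073  0.1511]
[ 0.2252847  -0.52784757 -0.9259456 ]
```

View pics/w10c.png

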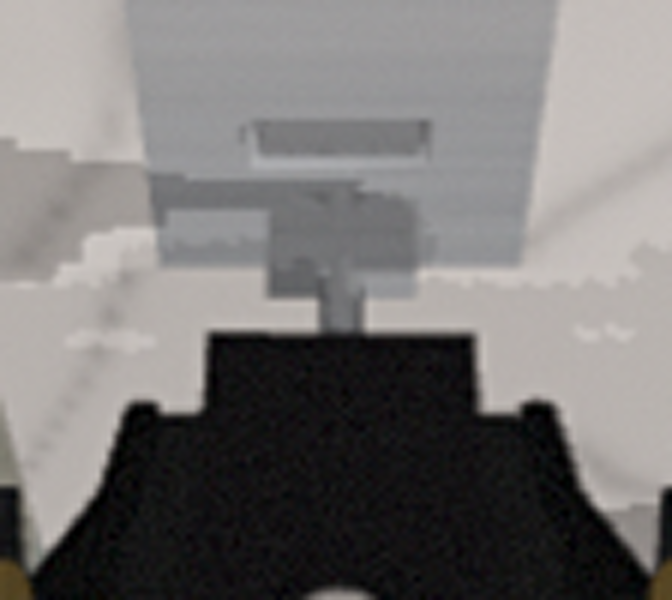

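```bash
python3 -m handwheel '[[0.02,0.0017,0,-0.0011,0,0,0],[0.02,0.0017,0,-0.0011,0,0,0],[0.02,0.0017,0,-0.0011,0,0,0],[0.02,0.0016,0,-0.0010,0,0,0],[0.02,0,0,0,0,0,0],[0.02,0,0,0,0,0,0],[0.02,0,0,0,0,0,0],[0.02,0,0,0,0,0,0],[0.02,0,0,0,0,0,0],[0.02,0,0,0,0,0,0]]'
python3 - <<'E'
from h import *
s=st(); s,im=avg(2); print(observe()['force']); np.savez('w11.npz',im=im,q=s['orientation'],p=s['tool_pos'])
a=cv2.resize(im[155:255,200:312],None,fx=6,fy=6,interpolation=cv2.INTER_CUBIC); cv2.imwrite('pics/w11c.png',a[:,:,::-1])
E
```

```text
clock: 14.2
tool_pos: [0.6597, -0.0089, 0.151]
orientation: [0.283, -0.097, 0.954, 0.03]
force: [0.6, -0.4, -1.2]
width: 0.342
t 14.2 pos [ 0.6597 -0.0089  0.151 ] z [ 0.534  0.111 -0.838] x [-0.821 -0.168 -0.545] q [-0.39  0.03  0.45  2.06 -0.33  0.51  2.07] F [ 0.6 -0.4 -1.2] w 29.7
spread [0. 0. 0.] pos [ 0.6597 -0.0089  0.151 ]
[ 1.09176316 -0.44819986 -1.12818409]
```

View pics/w11c.png

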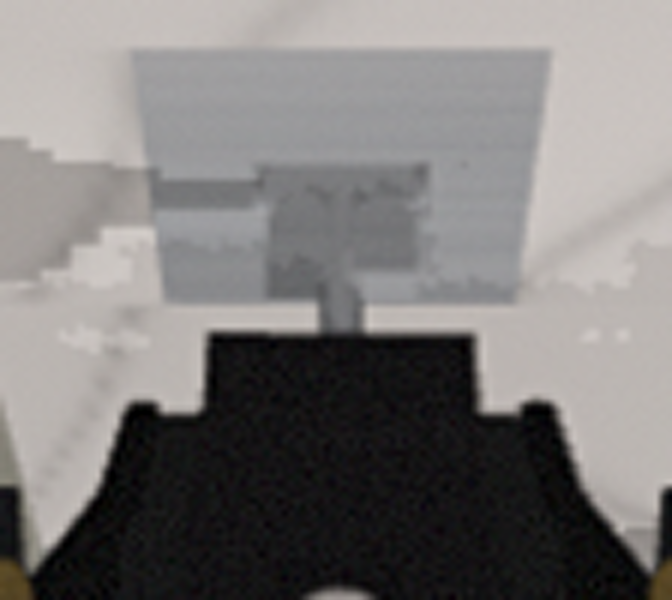

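```bash
python3 - <<'E'
from goto import *
out=[]
for i in (7,11):
    im=np.load(f'w{i}.npz')['im'][178:215,238:278]
    a=im.astype(float);a=(a-40)*255/(190-40);a=np.clip(a,0,255).astype(np.uint8)
    out.append(cv2.resize(a,None,fx=9,fy=9,interpolation=cv2.INTER_CUBIC))
cv2.imwrite('pics/z.png',np.hstack(out)[:,:,::-1])
W0=cam('wrist',{'orientation':[1,0,0,0],'tool_pos':np.zeros(3)})
for p in [(-.0025,0,-.026),(-.0025,.009,-.022),(0,0,-.026),(.0025,0,-.026),(-.0025,.009,-.012),(.0025,.009,-.012)]:
    uv=proj(W0,RK@np.array(p)+PK)[0]; print(p,((uv-[200,155]+.5)*6-.5).round(0),((uv-[238,178]+.5)*9).round(0))
E
```

```text
(-0.0025, 0, -0.026) [341. 179.] [170.  63.]
(-0.0025, 0.009, -0.022) [414. 204.] [280. 100.]
(0, 0, -0.026) [341. 192.] [170.  82.]
(0.0025, 0, -0.026) [340. 205.] [169. 102.]
(-0.0025, 0.009, -0.012) [417. 268.] [284. 195.]
(0.0025, 0.009, -0.012) [415. 293.] [281. 234.]
```

View pics/z.png

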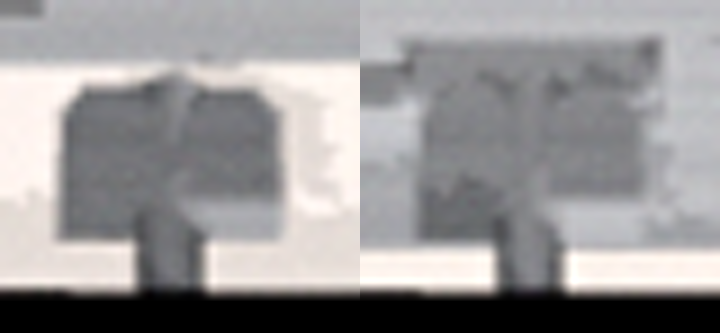

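```bash
python3 -m handwheel '[[0.02,0.0005,0.0003,-0.0003,0,0,0],[0.02,0.0005,0,0.0008,0,0,0],[0.02,0.0006,0,0.0008,0,0,0],[0.02,0.0005,0,0.0009,0,0,0],[0.02,0.0006,0,0.0008,0,0,0],[0.02,0.0005,0,0.0009,0,0,0],[0.02,0,0,0,0,0,0],[0.02,0,0,0,0,0,0],[0.02,0,0,0,0,0,0],[0.02,0,0,0,0,0,0]]'
python3 - <<'E'
from h import *
s=st(); s,im=avg(2); print(observe()['force'],observe()['ft_torque']); np.savez('w12.npz',im=im,q=s['orientation'],p=s['tool_pos'])
a=cv2.resize(im[155:255,200:312],None,fx=6,fy=6,interpolation=cv2.INTER_CUBIC); cv2.imwrite('pics/w12c.png',a[:,:,::-1])
E
```

```text
clock: 15.3
tool_pos: [0.6591, -0.0087, 0.1461]
orientation: [0.283, -0.097, 0.954, 0.03]
force: [0.1, 0.3, -0.4]
width: 0.339
t 15.3 pos [ 0.6591 -0.0087  0.1461] z [ 0.534  0.111 -0.838] x [-0.821 -0.168 -0.545] q [-0.39  0.04  0.45  2.07 -0.34  0.5   2.08] F [ 0.1  0.3 -0.4] w 29.5
spread [0. 0. 0.] pos [ 0.6591 -0.0087  0.1461]
[-1.24767953 -0.5578444   0.42822701] [-0.13661266  0.71713708  0.04392293]
```

View pics/w12c.png

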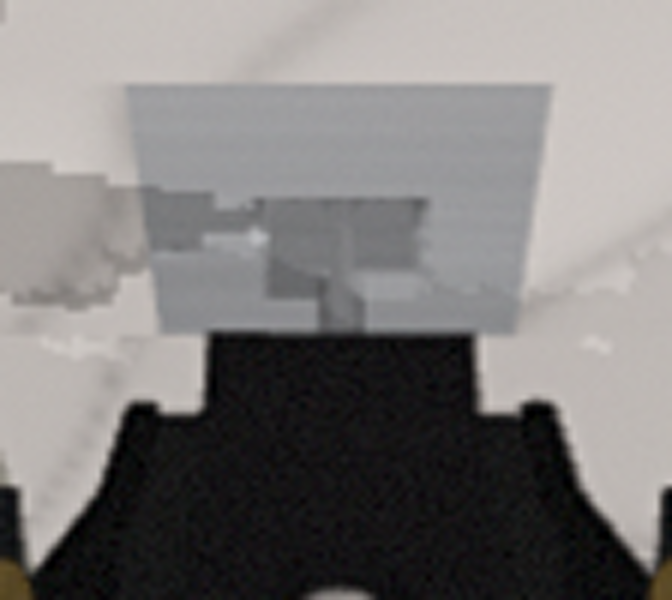

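```bash
python3 -m handwheel '[[0.02,0.0008,0,0.0013,0,0,0],[0.02,0.0008,0,0.0012,0,0,0],[0.02,0.0008,0,0.0013,0,0,0],[0.02,0.0008,0,0.0012,0,0,0],[0.02,0.0008,0,0.0013,0,0,0],[0.02,0.0008,0,0.0013,0,0,0],[0.02,0,0,0,0,0,0],[0.02,0,0,0,0,0,0],[0.02,0,0,0,0,0,0],[0.02,0,0,0,0,0,0]]'
python3 - <<'E'
from h import *
s=st(); s,im=avg(2); print(observe()['force'],observe()['ft_torque']); np.savez('w13.npz',im=im,q=s['orientation'],p=s['tool_pos'])
a=cv2.resize(im[155:255,200:312],None,fx=6,fy=6,interpolation=cv2.INTER_CUBIC); cv2.imwrite('pics/w13c.png',a[:,:,::-1])
E
```

```text
clock: 16.4
tool_pos: [0.6593, -0.0087, 0.1372]
orientation: [0.283, -0.097, 0.954, 0.03]
force: [0.2, 0.8, -0.7]
width: 0.344
t 16.4 pos [ 0.6593 -0.0087  0.1372] z [ 0.534  0.111 -0.838] x [-0.821 -0.168 -0.545] q [-0.38  0.05  0.45  2.08 -0.36  0.48  2.11] F [ 0.2  0.8 -0.7] w 29.9
spread [0. 0. 0.] pos [ 0.6593 -0.0086  0.1371]
[ 0.04342044 -0.00663807 -0.63943135] [-0.11408142  0.72534784  0.03642211]
```

View pics/w13c.png

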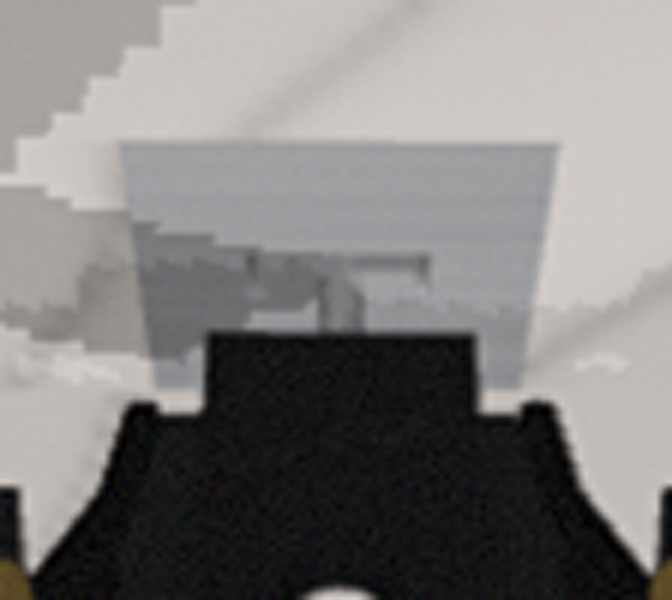

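```bash
python3 -m handwheel '[[0.02,0.0008,0,0.0013,0,0,0],[0.02,0.0008,0,0.0012,0,0,0],[0.02,0.0008,0,0.0013,0,0,0],[0.02,0.0008,0,0.0012,0,0,0],[0.02,0.0008,0,0.0013,0,0,0],[0.02,0.0008,0,0.0013,0,0,0],[0.02,0.0008,0,0.0013,0,0,0],[0.02,0,0,0,0,0,0],[0.02,0,0,0,0,0,0],[0.02,0,0,0,0,0,0]]'
python3 - <<'E'
from h import *
s=st(); s,im=avg(2); print(observe()['force'],observe()['ft_torque']); np.savez('w14.npz',im=im,q=s['orientation'],p=s['tool_pos'])
a=cv2.resize(im[155:255,200:312],None,fx=6,fy=6,interpolation=cv2.INTER_CUBIC); cv2.imwrite('pics/w14c.png',a[:,:,::-1])
E
```

```text
clock: 17.5
tool_pos: [0.6594, -0.0086, 0.1266]
orientation: [0.283, -0.097, 0.954, 0.03]
force: [-0.7, -0.3, -1.5]
width: 0.337
t 17.5 pos [ 0.6594 -0.0086  0.1266] z [ 0.534  0.111 -0.838] x [-0.821 -0.168 -0.545] q [-0.38  0.07  0.44  2.09 -0.39  0.46  2.14] F [-0.7 -0.3 -1.5] w 29.3
spread [0. 0. 0.] pos [ 0.6594 -0.0086  0.1266]
[-0.51539892 -0.01120469 -1.20134649] [-0.13038605  0.77297759  0.04464301]
```

View pics/w14c.png

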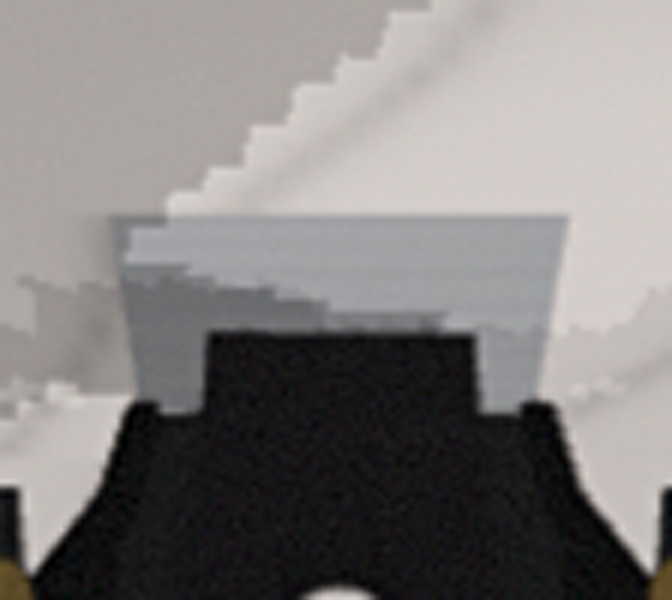

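```bash
python3 -m handwheel '[[0.02,0.0003,0,0.0004,0,0,0],[0.02,0.0003,0,0.0004,0,0,0],[0.02,0.0003,0,0.0004,0,0,0],[0.02,0.0003,0,0.0004,0,0,0],[0.02,0.0003,0,0.0004,0,0,0],[0.02,0,0,0,0,0,0],[0.02,0,0,0,0,0,0],[0.02,0,0,0,0,0,0],[0.02,0,0,0,0,0,0],[0.02,0,0,0,0,0,0]]'
python3 - <<'E'
from h import *
s=st(); print(s['ft_torque'])
E
```

```text
clock: 18.6
tool_pos: [0.6594, -0.0086, 0.1242]
orientation: [0.283, -0.097, 0.954, 0.03]
force: [0.4, 0.6, 0.5]
width: 0.341
t 18.6 pos [ 0.6594 -0.0086  0.1242] z [ 0.534  0.111 -0.838] x [-0.821 -0.168 -0.545] q [-0.38  0.07  0.44  2.09 -0.4   0.46  2.14] F [0.4 0.6 0.5] w 29.7
[-0.10074505  0.61124471  0.0275933 ]
```

```bash
python3 -m handwheel '[[0.02,0.0003,0,0.0004,0,0,0],[0.02,0.0003,0,0.0004,0,0,0],[0.02,0.0003,0,0.0004,0,0,0],[0.02,0.0003,0,0.0004,0,0,0],[0.02,0,0,0,0,0,0],[0.02,0,0,0,0,0,0],[0.02,0,0,0,0,0,0],[0.02,0,0,0,0,0,0],[0.02,0,0,0,0,0,0],[0.02,0,0,0,0,0,0]]'
python3 - <<'E'
from h import *
s=st(); print(s['ft_torque']);s,im=avg(1)
a=cv2.resize(im[155:255,200:312],None,fx=6,fy=6,interpolation=cv2.INTER_CUBIC); cv2.imwrite('pics/w15c.png',a[:,:,::-1])
E
```

```text
clock: 19.6
tool_pos: [0.6601, -0.0086, 0.1241]
orientation: [0.284, -0.097, 0.953, 0.03]
force: [-5.9, 0.5, 9.0]
width: 0.34
t 19.6 pos [ 0.6601 -0.0086  0.1241] z [ 0.536  0.112 -0.837] x [-0.82  -0.168 -0.548] q [-0.38  0.07  0.44  2.09 -0.41  0.45  2.15] F [-5.9  0.5  9. ] w 29.6
[0.11173802 0.81881717 0.18647939]
spread [0. 0. 0.] pos [ 0.6601 -0.0086  0.1241]
```

View pics/w15c.png

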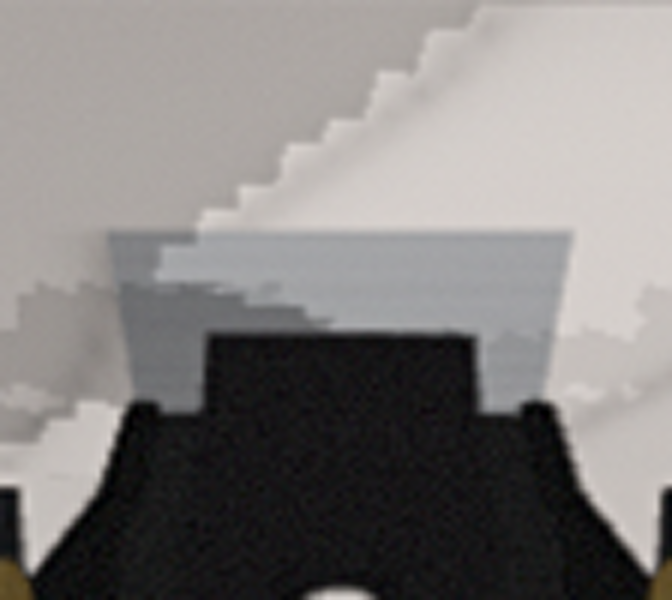

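The key is home: TCP z 0.1241 against a predicted 0.1245, 9 N upward, and the bit out of sight. Letting go and backing off.

```bash
python3 -m handwheel '[[0.06,0,0,0,0,0,0],[0.06,0,0,0,0,0,0],[0.06,0,0,0,0,0,0],[0.06,0,0,0,0,0,0],[0.06,0,0,0,0,0,0],[0.06,0,0,-0.008,0,0,0],[0.06,0,0,-0.018,0,0,0],[0.06,0,0,-0.02,0,0,0],[0.06,0,0,-0.02,0,0,0],[0.06,0,0,-0.014,0,0,0]]'
python3 - <<'E'
from h import *
s=st(); s,im=avg(3); print(q2R(s['orientation'])[:,2]); np.savez('w16.npz',im=im,q=s['orientation'],p=s['tool_pos'])
cv2.imwrite('pics/w16.png',im[:,:,::-1])
im=grab_frame('side');cv2.imwrite('pics/s16.png',cv2.resize(im[140:230,190:290],None,fx=6,fy=6,interpolation=cv2.INTER_CUBIC)[:,:,::-1])
E
```

```text
clock: 20.65
tool_pos: [0.6161, -0.0181, 0.1909]
orientation: [0.284, -0.097, 0.954, 0.029]
force: [0.8, 0.6, 0.1]
width: 0.691
t 20.65 pos [ 0.6161 -0.0181  0.1909] z [ 0.535  0.111 -0.837] x [-0.821 -0.168 -0.546] q [-0.38 -0.12  0.43  2.11 -0.17  0.59  1.95] F [0.8 0.6 0.1] w 60.1
spread [0.0009 0.0003 0.002 ] pos [ 0.6165 -0.0182  0.192 ]
[ 0.53660694  0.1113515  -0.83645313]
```

View pics/w16.png

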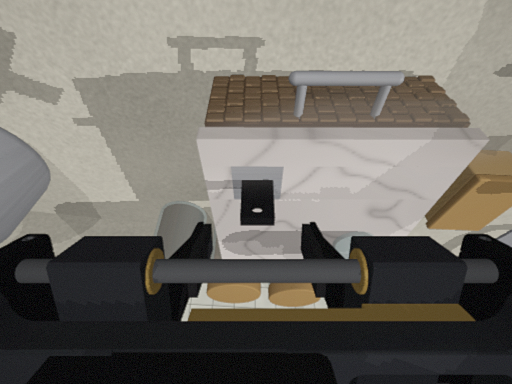

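View pics/s16.png

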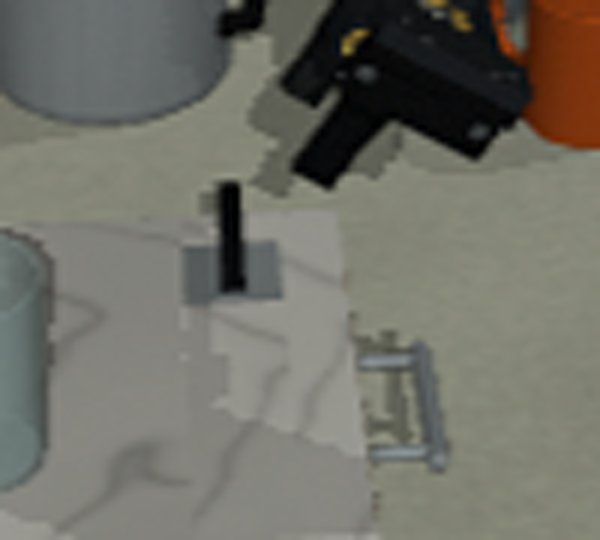

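The key stands upright with its shoulder on the plate, at wrist (257,200), and is fully released. Planning the fresh vertical grasp.

```bash
python3 - <<'E'
from h import *
d=np.load('w16.npz');s={'orientation':d['q'],'tool_pos':d['p']}
plan([.6538,-.0093,.185],tool(11.2,0),8,s)
E
```

```text
n 8 shift/row m [-0.00432  0.00017  0.00239] turn/row deg [0.025 4.154 0.043]
```

```bash
python3 -m handwheel '[[0.06,-0.0043,0.0002,0.0024,0,4.15,0.04],[0.06,-0.0043,0.0002,0.0024,0,4.15,0.04],[0.06,-0.0043,0.0002,0.0024,0,4.15,0.04],[0.06,-0.0043,0.0002,0.0024,0,4.15,0.04],[0.06,-0.0043,0.0002,0.0024,0,4.15,0.04],[0.06,-0.0043,0.0002,0.0024,0,4.15,0.04],[0.06,-0.0043,0.0002,0.0024,0,4.15,0.04],[0.06,-0.0043,0.0002,0.0024,0,4.15,0.04],[0.06,0,0,0,0,0,0],[0.06,0,0,0,0,0,0]]'
python3 - <<'E'
from h import *
s=st(); s,im=avg(3); print(q2R(s['orientation']).round(3)); np.savez('w17.npz',im=im,q=s['orientation'],p=s['tool_pos'])
a=cv2.resize(im[120:270,170:340],None,fx=4,fy=4,interpolation=cv2.INTER_CUBIC); cv2.imwrite('pics/w17.png',a[:,:,::-1])
E
```

```text
clock: 21.85
tool_pos: [0.6532, -0.0084, 0.18]
orientation: [-0.003, -0.099, 0.995, 0.001]
force: [0.2, -0.0, 0.3]
width: 0.69
t 21.85 pos [ 0.6532 -0.0084  0.18  ] z [-0.005  0.002 -1.   ] x [-0.98  -0.197  0.005] q [-0.36  0.37  0.43  1.51 -0.16  1.3   1.86] F [ 0.2 -0.   0.3] w 60.0
spread [0.0004 0.0006 0.0015] pos [ 0.6529 -0.0087  0.1808]
[[-0.981 -0.196 -0.004]
 [-0.196  0.981  0.002]
 [ 0.004  0.003 -1.   ]]
```

View pics/w17.png

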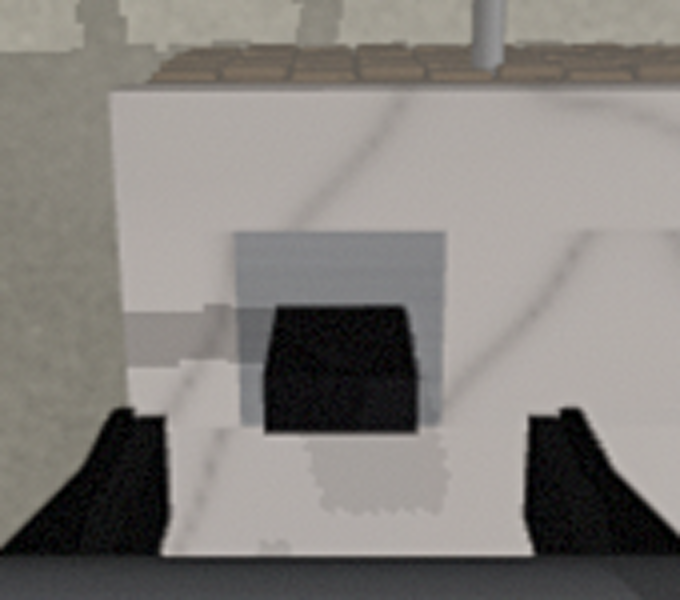

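```bash
python3 -m handwheel '[[0.06,-0.001,-0.0012,0.01,0,0,0],[0.06,0,0,0.012,0,0,0],[0.06,0,0,0.012,0,0,0],[0.06,0,0,0.012,0,0,0],[0.06,0,0,0.008,0,0,0],[0.06,0,0,0.005,0,0,0],[0.06,0,0,0,0,0,0],[0.02,0,0,0,0,0,0],[0.02,0,0,0,0,0,0],[0.02,0,0,0,0,0,0]]'
python3 -m handwheel '[[0.02,0,0,0,0,0,0],[0.02,0,0,0,0,0,0],[0.02,0,0,0,0,0,0],[0.02,0,0,0,0,0,0],[0.02,0,0,0,0,0,0],[0.02,0,0,0,0,0,0],[0.02,0,0,0,0,0,-0.5],[0.02,0,0,0,0,0,0.5],[0.02,0,0,0,0,0,0],[0.02,0,0,0,0,0,0]]'
python3 - <<'E'
from h import *
s=st();print(s['ft_torque'])
E
```

```text
clock: 23.0
tool_pos: [0.6549, -0.0092, 0.1235]
orientation: [-0.001, -0.099, 0.995, 0.001]
force: [0.1, 0.3, -0.1]
width: 0.498
clock: 24.0
tool_pos: [0.6547, -0.0092, 0.1232]
orientation: [-0.001, -0.099, 0.995, 0.001]
force: [0.1, -0.1, 3.1]
width: 0.342
t 24.0 pos [ 0.6547 -0.0092  0.1232] z [-0.003  0.003 -1.   ] x [-0.981 -0.196  0.003] q [-0.35  0.41  0.42  1.57 -0.18  1.2   1.87] F [ 0.1 -0.1  3.1] w 29.7
[ 0.05375024  0.06591807 -0.00472746]
```

```bash
python3 -m handwheel '[[0.02,0,0,0,0,0,3],[0.02,0,0,0,0,0,6],[0.02,0,0,0,0,0,6],[0.02,0,0,0,0,0,6],[0.02,0,0,0,0,0,6],[0.02,0,0,0,0,0,6],[0.02,0,0,0,0,0,6],[0.02,0,0,0,0,0,6],[0.02,0,0,0,0,0,6],[0.02,0,0,0,0,0,4]]'
python3 - <<'E'
from h import *
s=st();print(s['ft_torque']); s,im=avg(1); a=cv2.resize(im[120:270,170:340],None,fx=4,fy=4,interpolation=cv2.INTER_CUBIC); cv2.imwrite('pics/w18.png',a[:,:,::-1])
E
```

```text
clock: 25.0
tool_pos: [0.6548, -0.0109, 0.1232]
orientation: [-0.001, 0.374, 0.927, -0.0]
force: [0.3, -2.2, 2.1]
width: 0.338
t 25.0 pos [ 0.6548 -0.0109  0.1232] z [-0.003  0.    -1.   ] x [-0.72   0.694  0.002] q [-0.48  0.44  0.6   1.58 -0.26  1.21  0.97] F [ 0.3 -2.2  2.1] w 29.4
[-0.68522399 -0.0492176   0.08588395]
spread [0. 0. 0.] pos [ 0.6548 -0.0109  0.1232]
```

View pics/w18.png

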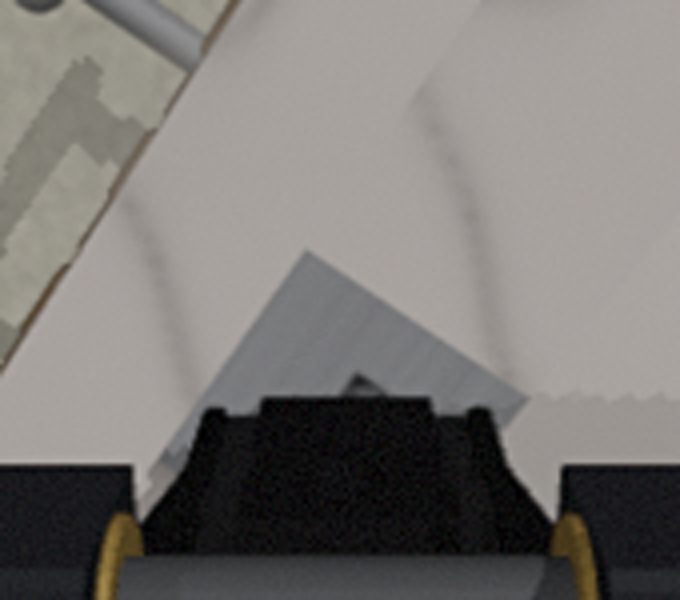

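```bash
python3 -m handwheel '[[0.02,0,0,0,0,0,5],[0.02,0,0,0,0,0,5],[0.02,0,0,0,0,0,5],[0.02,0,0,0,0,0,5],[0.02,0,0,0,0,0,5],[0.02,0,0,0,0,0,3],[0.02,0,0,0,0,0,3],[0.02,0,0,0,0,0,3],[0.02,0,0,0,0,0,0],[0.02,0,0,0,0,0,0]]'
python3 - <<'E'
from h import *
s=st();print(s['ft_torque']); x=q2R(s['orientation'])[:,0];print(np.degrees(np.arctan2(x[1],x[0])))
E
```

```text
clock: 26.05
tool_pos: [0.6541, -0.0117, 0.1232]
orientation: [-0.001, 0.627, 0.779, -0.001]
force: [-0.7, -4.7, 4.9]
width: 0.34
t 26.05 pos [ 0.6541 -0.0117  0.1232] z [-0.004 -0.    -1.   ] x [-0.214  0.977  0.001] q [-0.56  0.47  0.71  1.58 -0.32  1.22  0.42] F [-0.7 -4.7  4.9] w 29.6
[-1.22584402  0.48564421  0.0301127 ]
102.338163697975
```

```bash
python3 -m handwheel '[[0.02,-0.0005,0,0,0,0,0],[0.02,-0.0005,0,0,0,0,1],[0.02,0,0,0,0,0,2],[0.02,0,0,0,0,0,2],[0.02,0,0,0,0,0,2],[0.02,0,0,0,0,0,1],[0.02,0,0,0,0,0,0],[0.02,0,0,0,0,0,0],[0.02,0,0,0,0,0,0],[0.02,0,0,0,0,0,0]]'
python3 - <<'E'
from h import *
s=st();print(s['ft_torque']); x=q2R(s['orientation'])[:,0];print(np.degrees(np.arctan2(x[1],x[0])))
s,im=avg(1); a=cv2.resize(im[120:270,170:340],None,fx=4,fy=4,interpolation=cv2.INTER_CUBIC); cv2.imwrite('pics/w19.png',a[:,:,::-1])
E
```

```text
clock: 27.05
tool_pos: [0.6539, -0.0119, 0.1232]
orientation: [-0.002, 0.679, 0.734, -0.002]
force: [-3.7, -3.8, 5.5]
width: 0.341
t 27.05 pos [ 0.6539 -0.0119  0.1232] z [-0.005  0.    -1.   ] x [-0.078  0.997  0.001] q [-0.58  0.47  0.74  1.58 -0.33  1.22  0.3 ] F [-3.7 -3.8  5.5] w 29.7
[-1.00857845  0.77973659  0.51072679]
94.45302732833997
spread [0. 0. 0.] pos [ 0.6539 -0.0119  0.1232]
```

View pics/w19.png

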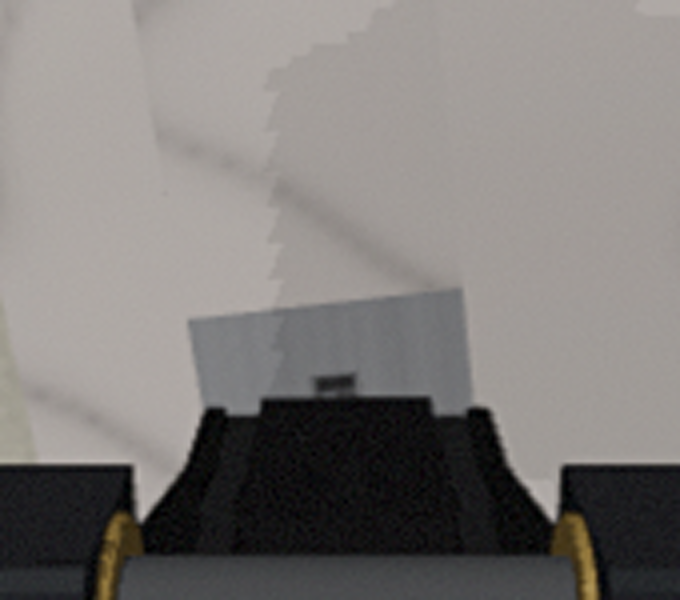

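The moment rose to 0.51 N m after 97° of turn, so the rotor is at its stop. Easing back, releasing and lifting off.

```bash
python3 -m handwheel '[[0.02,0,0,0,0,0,-2],[0.02,0,0,0,0,0,-2],[0.06,0,0,0,0,0,0],[0.06,0,0,0,0,0,0],[0.06,0,0,0,0,0,0],[0.06,0,0,0,0,0,0],[0.06,0,0,0,0,0,0],[0.06,0,0,-0.012,0,0,0],[0.06,0,0,-0.02,0,0,0],[0.06,0,0,-0.025,0,0,0]]'
python3 - <<'E'
from h import *
s=st(); s,im=avg(2); print(q2R(s['orientation']).round(3)); np.savez('w20.npz',im=im,q=s['orientation'],p=s['tool_pos'])
cv2.imwrite('pics/w20.png',im[:,:,::-1])
im=grab_frame('top');cv2.imwrite('pics/t20.png',cv2.resize(im[115:215,190:290],None,fx=5,fy=5,interpolation=cv2.INTER_CUBIC)[:,:,::-1])
E
```

```text
clock: 28.1
tool_pos: [0.6544, -0.0102, 0.1805]
orientation: [-0.003, 0.654, 0.757, -0.001]
force: [0.1, 0.3, 1.2]
width: 0.686
t 28.1 pos [ 0.6544 -0.0102  0.1805] z [-0.005  0.002 -1.   ] x [-0.145  0.989  0.003] q [-0.58  0.43  0.74  1.51 -0.29  1.32  0.34] F [0.1 0.3 1.2] w 59.7
spread [0.0028 0.0004 0.0055] pos [ 0.6558 -0.0104  0.1833]
[[-0.145  0.989 -0.001]
 [ 0.989  0.145  0.003]
 [ 0.003 -0.    -1.   ]]
```

View pics/w20.png

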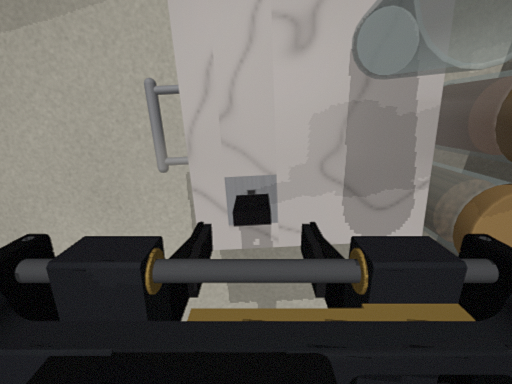

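View pics/t20.png

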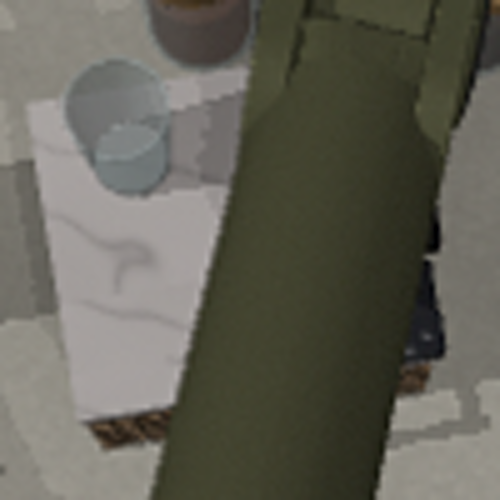

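```bash
python3 - <<'E'
from h import *
d=np.load('w20.npz');s={'orientation':d['q'],'tool_pos':d['p']};W=cam('wrist',s)
a=onz(W,(150,81),.085);b=onz(W,(163,169),.085);print(a,b,(a+b)/2,np.linalg.norm(a-b),np.degrees(np.arctan2(-(a-b)[0],(a-b)[1])))
d=np.load('w6.npz');W6=cam('wrist',{'orientation':d['q'],'tool_pos':d['p']})
for u,v in [((285,107),(163,167)),((380,107),(150,83))]:
    print(tri([(W6,u),(W,v)]))
y=np.radians(11.0);e=np.array([np.cos(y),np.sin(y),0]);n=np.array([-e[1],e[0],0])
h=np.array([.5505,.0425,.08])
# jaws (tool y) along lip x: tool x along +n
Rt=np.c_[n,np.cross([0,0,-1],n),[0,0,-1]];print(Rt.round(3))
tgt=h+.012*n; print('hover',tgt)
plan([tgt[0],tgt[1],.185],Rt,8,s)
E
```

```text
[0.5433576  0.08222922 0.085     ] [0.55878849 0.001487   0.085     ] [0.55107305 0.04185811 0.085     ] 0.08220351451733862 10.819509947338872
(array([5.57491280e-01, 5.00668773e-04, 7.88730517e-02]), [np.float64(1.8876249092355106), np.float64(1.682222100655194)])
(array([0.54146251, 0.08157646, 0.0818115 ]), [np.float64(1.4128345301070628), np.float64(1.4014225373633071)])
[[-0.191  0.982  0.   ]
 [ 0.982  0.191  0.   ]
 [ 0.     0.    -1.   ]]
hover [0.54821029 0.05427953 0.08      ]
n 8 shift/row m [ 0.0102  -0.01193 -0.0002 ] turn/row deg [-0.003 -0.021 -0.335]
```

```bash
python3 -m handwheel '[[0.026,0.0102,-0.0119,-0.0005,0,0,-0.33],[0.026,0.0102,-0.0119,0,0,0,-0.33],[0.026,0.0102,-0.0119,0,0,0,-0.33],[0.026,0.0102,-0.0119,0,0,0,-0.33],[0.026,0.0102,-0.0119,0,0,0,-0.33],[0.026,0.0102,-0.0119,0,0,0,-0.33],[0.026,0.0102,-0.0119,0,0,0,-0.33],[0.026,0.0102,-0.0119,0,0,0,-0.33],[0.026,0,0,0,0,0,0],[0.026,0,0,0,0,0,0]]'
python3 - <<'E'
from h import *
s=st(); s,im=avg(3); print(q2R(s['orientation']).round(3)); np.savez('w21.npz',im=im,q=s['orientation'],p=s['tool_pos'])
cv2.imwrite('pics/w21.png',im[:,:,::-1])
im=grab_frame('top');cv2.imwrite('pics/t21.png',cv2.resize(im[115:215,190:290],None,fx=5,fy=5,interpolation=cv2.INTER_CUBIC)[:,:,::-1])
E
```

```text
clock: 29.25
tool_pos: [0.5475, 0.0546, 0.1807]
orientation: [-0.002, 0.636, 0.772, -0.0]
force: [-0.6, 0.2, 0.7]
width: 0.298
t 29.25 pos [0.5475 0.0546 0.1807] z [-0.004  0.003 -1.   ] x [-0.191  0.982  0.003] q [-0.81  0.16  0.74  1.78 -0.11  1.25  0.15] F [-0.6  0.2  0.7] w 25.9
spread [0.0005 0.0007 0.0001] pos [0.5478 0.0542 0.1808]
[[-0.19   0.982 -0.003]
 [ 0.982  0.19   0.002]
 [ 0.003 -0.003 -1.   ]]
```

View pics/w21.png

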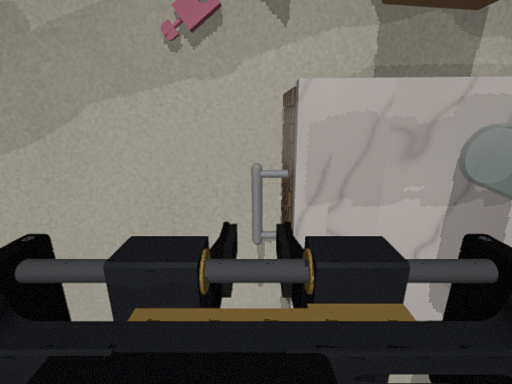

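View pics/t21.png

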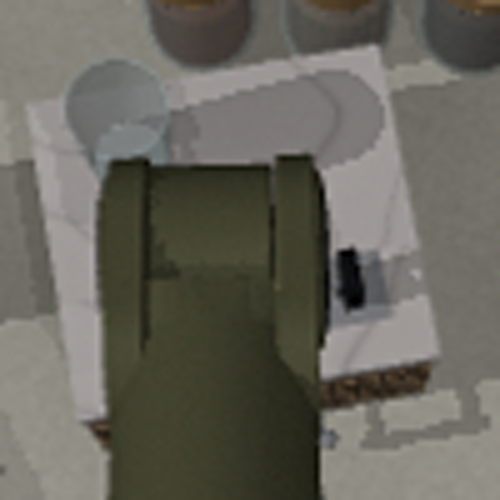

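```bash
python3 -m handwheel '[[0.026,0,0,0.012,0,0,0],[0.026,0,0,0.017,0,0,0],[0.026,0,0,0.017,0,0,0],[0.026,0,0,0.017,0,0,0],[0.026,0,0,0.017,0,0,0],[0.026,0,0,0.015,0,0,0],[0.026,0,0,0.012,0,0,0],[0.026,0,0,0.01,0,0,0],[0.026,0,0,0,0,0,0],[0.026,0,0,0,0,0,0]]'
python3 - <<'E'
from h import *
s=st();s,im=avg(1);cv2.imwrite('pics/w22.png',im[:,:,::-1])
E
```

```text
clock: 30.45
tool_pos: [0.5474, 0.0547, 0.0641]
orientation: [-0.002, 0.636, 0.771, -0.0]
force: [-0.2, -0.3, -0.2]
width: 0.3
t 30.45 pos [0.5474 0.0547 0.0641] z [-0.003  0.002 -1.   ] x [-0.19   0.982  0.003] q [-0.76  0.3   0.71  1.9  -0.23  1.03  0.23] F [-0.2 -0.3 -0.2] w 26.1
spread [0. 0. 0.] pos [0.5474 0.0547 0.0641]
```

View pics/w22.png

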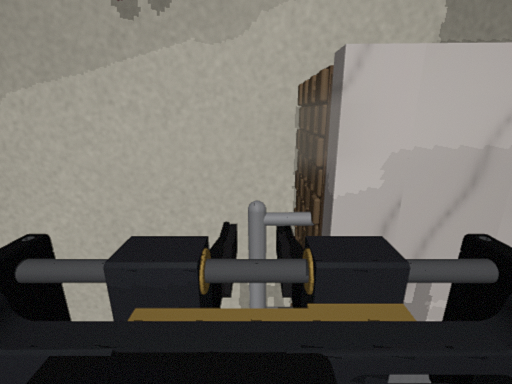

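```bash
python3 -m handwheel '[[0.005,0,0,0,0,0,0],[0.005,0,0,0,0,0,0],[0.005,0,0,0,0,0,0],[0.005,0,0,0,0,0,0],[0.005,0,-0.002,0,0,0,0],[0.005,0,-0.004,0,0,0,0],[0.005,0,-0.006,0,0,0,0],[0.005,0,-0.006,0,0,0,0],[0.005,0,-0.006,0,0,0,0],[0.005,0,0,0,0,0,0]]'
python3 -c "
from h import *
st()"
```

```text
clock: 31.5
tool_pos: [0.5223, 0.0499, 0.0643]
orientation: [-0.003, 0.636, 0.771, -0.0]
force: [-1.3, 0.4, 5.8]
width: 0.116
t 31.5 pos [0.5223 0.0499 0.0643] z [-0.005  0.003 -1.   ] x [-0.19   0.982  0.004] q [-0.79  0.24  0.72  1.96 -0.19  1.02  0.21] F [-1.3  0.4  5.8] w 10.1
```

The drawer moved 25 mm with little force, so the bolt is clear. Pulling further.

```bash
python3 -m handwheel '[[0.005,0,-0.008,0,0,0,0],[0.005,0,-0.009,0,0,0,0],[0.005,0,-0.009,0,0,0,0],[0.005,0,-0.009,0,0,0,0],[0.005,0,-0.009,0,0,0,0],[0.005,0,-0.009,0,0,0,0],[0.005,0,-0.009,0,0,0,0],[0.005,0,-0.007,0,0,0,0],[0.005,0,-0.004,0,0,0,0],[0.005,0,0,0,0,0,0]]'
python3 - <<'E'
from h import *
s=st();s,im=avg(1);cv2.imwrite('pics/w23.png',im[:,:,::-1])
E
```

```text
clock: 32.5
tool_pos: [0.4505, 0.0355, 0.0643]
orientation: [-0.003, 0.636, 0.771, -0.001]
force: [-1.0, -4.4, 8.0]
width: 0.118
t 32.5 pos [0.4505 0.0355 0.0643] z [-0.005  0.002 -1.   ] x [-0.19   0.982  0.003] q [-0.85  0.05  0.73  2.12 -0.04  0.99  0.1 ] F [-1.  -4.4  8. ] w 10.2
spread [0. 0. 0.] pos [0.4505 0.0355 0.0643]
```

View pics/w23.png

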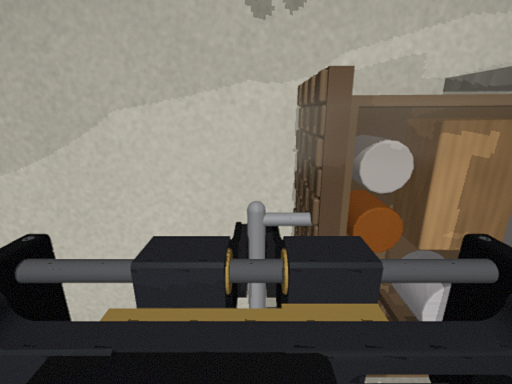

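```bash
python3 -m handwheel '[[0.026,0,0,0,0,0,0],[0.026,0,0,0,0,0,0],[0.026,0,0,0,0,0,0],[0.026,0,0,0,0,0,0],[0.026,0,0,-0.008,0,0,0],[0.026,0,0,-0.02,0,0,0],[0.026,0,0,-0.03,0,0,0],[0.026,0,0,-0.03,0,0,0],[0.026,0,0,-0.03,0,0,0],[0.026,0,0,-0.02,0,0,0]]'
python3 - <<'E'
from h import *
s=st()
for n,b in (('side',(150,130,180,150)),('top',(180,110,130,110))):
    im=grab_frame(n);x,y,w,h=b;cv2.imwrite(f'pics/{n}24.png',cv2.resize(im[y:y+h,x:x+w],None,fx=4,fy=4,interpolation=cv2.INTER_CUBIC)[:,:,::-1])
    cv2.imwrite(f'pics/{n}24f.png',im[:,:,::-1])
s,im=avg(1);cv2.imwrite('pics/w24.png',im[:,:,::-1])
E
```

```text
clock: 33.55
tool_pos: [0.4531, 0.036, 0.2049]
orientation: [-0.002, 0.636, 0.771, 0.001]
force: [0.2, -0.5, -1.1]
width: 0.299
t 33.55 pos [0.4531 0.036  0.2049] z [-0.001  0.004 -1.   ] x [-0.19   0.982  0.004] q [-0.87 -0.14  0.69  1.96  0.09  1.3  -0.03] F [ 0.2 -0.5 -1.1] w 26.0
spread [0. 0. 0.] pos [0.4543 0.0363 0.2055]
```

View pics/side24f.png

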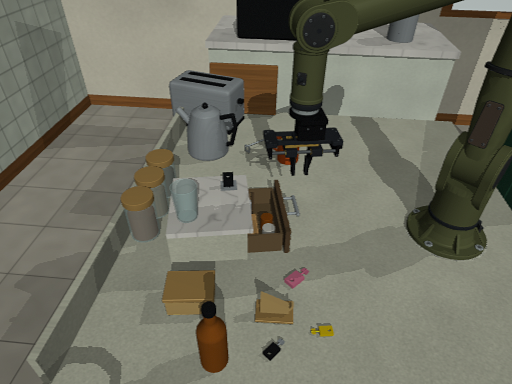

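View pics/side24.png

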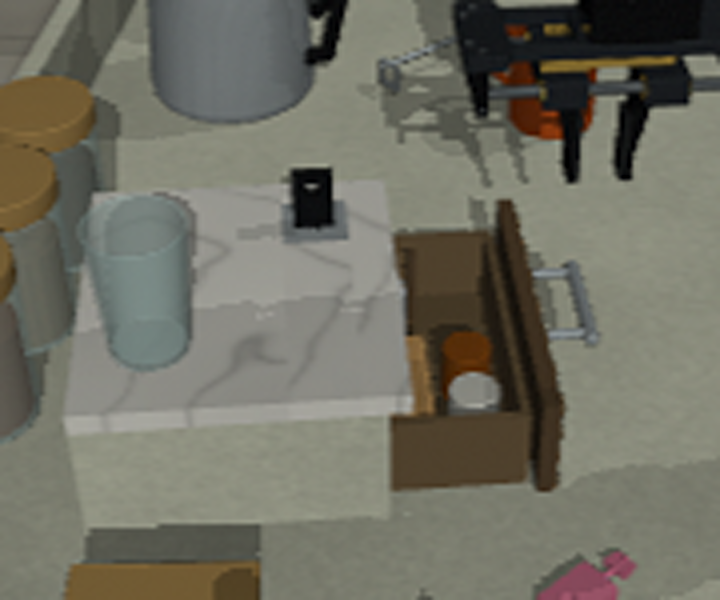

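View pics/top24.png

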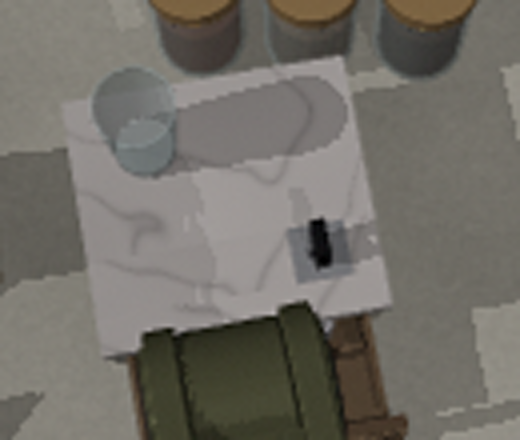

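View pics/w24.png

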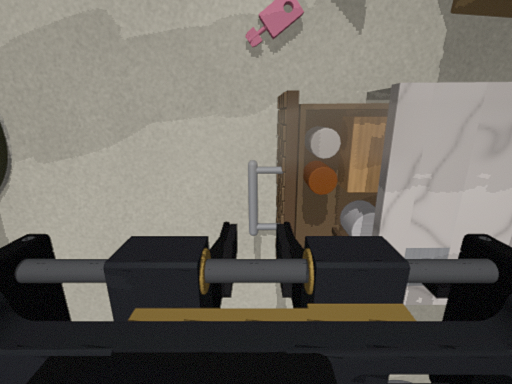

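```bash
python3 - <<'E'
from h import *
im=np.load('w20.npz')['im'][165:255,210:300]
a=np.clip((im.astype(float)-10)*255/110,0,255).astype(np.uint8)
cv2.imwrite('pics/w20z.png',cv2.resize(a,None,fx=6,fy=6,interpolation=cv2.INTER_CUBIC)[:,:,::-1])
E
```

```text
(no output)
```

View pics/w20z.png

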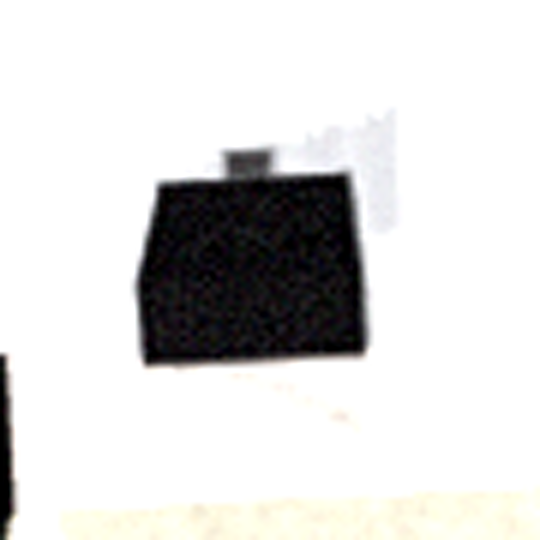

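```bash
python3 - <<'E'
from h import *
d=np.load('w20.npz');W=cam('wrist',{'orientation':d['q'],'tool_pos':d['p']})
p=lambda x,y:((x+.5)/6-.5+210,(y+.5)/6-.5+165)
for a,b,z in [((162,184),(348,173),.112),((145,364),(366,352),.156)]:
    A=onz(W,p(*a),z);B=onz(W,p(*b),z);v=B-A
    az=np.degrees(np.arctan2(v[1],v[0]));print(az,'clockwise from lip +y(101):',101-az,np.linalg.norm(v),A.round(4),B.round(4))
d=np.load if 0 else None
s=observe();W=cam('wrist',s)
a=onz(W,(252,160),.085);b=onz(W,(254,234),.085);h=(a+b)/2;print('handle',h,'moved',np.linalg.norm((h-[.5511,.0419,.085])[:2]),np.linalg.norm(a-b))
E
```

```text
11.917563688867755 clockwise from lip +y(101): 89.08243631113224 0.028870072255059023 [ 0.6364 -0.0065  0.112 ] [ 6.647e-01 -5.000e-04  1.120e-01]
11.748727880887914 clockwise from lip +y(101): 89.25127211911209 0.028857783948027637 [ 0.6387 -0.017   0.156 ] [ 0.6669 -0.0111  0.156 ]
handle [0.45171158 0.02369519 0.085     ] moved 0.10104193850247067 0.08723835686318855
```

Key 89° clockwise with up to 8.6° of play, which is consistent with the stop at 83°. The drawer is open about 10 cm, the tumbler and the other things look unmoved, and the arm is clear. Handing in.

```bash
python3 -c "
from rig import *
print(close_job())"
```

```text
the job is handed in; nothing more can be done
None
```

The job is done and handed in at about 34 s of the 67 s allowed; no verdict was reported. I took the larger black key from its rest, pushed it upright and home in the lock, and let go. Then I gripped it again from above, turned it clockwise to its stop, left it in the lock, and pulled the drawer open.

**Last checks**
- **Key home:** the tool height at contact was 124.1 mm against a predicted 124.5 mm, with 9 N upward. The side picture after release showed the key upright with its shoulder on the plate.
- **Turn:** the moment rose to 0.51 N m after 97° of tool turn, about 5° more than the stop plus the key's play. I put the extra down to give in the grip. After I let go the key stood at about 89°, which fits the 83° stop plus play.
- **Drawer:** it was about 98 mm open by tool travel and 101 mm by camera, more than the 80 mm asked.
- **Other things:** by eye, the side and top pictures show the tumbler and most other things where they were. The gripper hid most of the mug, but the arm never went near it. The arm ended clear of everything.

**Disagreements**
- **Key tilt:** the wrist camera showed the key leaning 3 to 5° in the hand. I corrected 3° before inserting, and it went in without resistance.
- **Lock plate height:** one fit put the plate 2 to 5 mm too high. I did not use it and lined up the bit with the slot by eye just above the plate.

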